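# Pack the spice chest

### The job

Put all the spice jars that stand on the worktop away in the blue chest: swing the hasp off, raise the lid until its ratchet holds it by itself in the highest notch, and load the jars with the lid propped there. Then lift the lid on past the top so that the pawl trips, bring it down shut and swing the hasp fully back over its catch; leave the mug, the tin and the timer alone.

Things in the scene. Friction and masses are not known exactly. Their poses are not given: they have to be found in the camera images.
- chest: blue open chest, fixed, with a wooden lid; outside 175 mm deep (x) by 270 wide (y), rim 118 high; walls 10, floor 6 mm. Origin at the centre of its underside; x points away from the robot to the hinge side, y left, z up; the mm positions below are in this frame. Jars may stand or lie inside as long as the lid shuts
- chest_in (a point): centre of the chest's inner floor, 6 mm above its underside; inside 155 (x) by 250 (y) by 112 mm deep. With the lid in its highest notch, the handle bar still leans over x = 0 at 322 mm height and the lid's edge over x = +20 at 284 mm; so stand jars in one row, 35 to 45 mm in front of the middle (x = -35 to -45), some 75 mm apart in y
- lid_hinge (a point): on the lid's hinge axis (along the chest's y), at the middle of the far rim: (87.5, 0, 118) mm in the chest's frame
- lid (a joint): lid angle in rad, 0 shut, growing as its front edge rises, to 1.55. Board 12 mm thick, 0.6 kg, reaching 179 mm forward of the hinge; goes up freely; its ratchet (see pawl) keeps it from sinking at 0.38, 0.78 and 1.19 (highest notch). For a notch, raise it about 0.1 above (for the highest to 1.28 to 1.34), then let it down on the pawl. With the pawl tripped it sinks slowly shut if let go
- lid_handle (a point): middle of the lid handle's round black bar: 12 mm thick, 90 mm long along the chest's y, held at both ends, its centre 41 mm in front of the lid's front edge. It moves with the lid: 220 mm forward of the hinge axis, 6 mm above the hinge's plane, 60 mm left of the chest's middle. Lifting the lid by it takes about 3 N
- pawl (a joint): brass pawl on the chest's right side under the lid's toothed quadrant, rad: near 0 set, to 0.11 riding over a tooth, 0.32 tripped. Raising the lid past about 1.42 (go to 1.48) trips it; it stays off, so the lid can be lowered right down, and is set again as the lid shuts (below 0.05). If tripped too soon, shut the lid and raise it again
- hasp (a joint): hasp angle in rad: 0 with its slotted strap flat across the lid's front edge over the catch (a staple on the lid, which then cannot rise over about 0.03), growing as it swings level about its upright pin towards the robot, to 1.75; clear of the lid from about 0.4. Light friction holds it where it is left
- hasp_hinge (a point): on the hasp's upright pin: (-98, -105, 170) mm in the chest's frame
- hasp_grip (a point): on the axis of the hasp's upright red grip post (14 mm thick, round), 16 mm below its top and 90 mm from the pin: at hasp = 0 it is to the left (+y) of the pin, at 1.57 in front of it (-x). The post stands from 142 mm (top of the strap) to 186 mm above the worktop
- jar_1: closed spice jar, dark lid, red and cream label; 41 mm in diameter, 105 mm tall, 0.1 to 0.17 kg, bottom-heavy; origin at the centre of its underside, z towards its lid. It may be absent (then None). Starts standing on the worktop to the left of the chest
- jar_2: closed spice jar, dark lid, blue and white label; 41 mm in diameter, 105 mm tall, 0.1 to 0.17 kg, bottom-heavy; origin at the centre of its underside, z towards its lid. It may be absent (then None). Starts standing on the worktop to the left of the chest
- jar_3: closed spice jar, dark lid, red and cream label; 41 mm in diameter, 105 mm tall, 0.1 to 0.17 kg, bottom-heavy; origin at the centre of its underside, z towards its lid. It may be absent (then None). Starts standing on the worktop to the left of the chest
- jar_4: closed spice jar, dark lid, blue and white label; 41 mm in diameter, 105 mm tall, 0.1 to 0.17 kg, bottom-heavy; origin at the centre of its underside, z towards its lid. It may be absent (then None). Starts standing on the worktop to the left of the chest
- mug_teal: teal stoneware mug, 81 mm, 88 mm high, in front of the sink on the right; leave alone; origin under it
- tin_small: small food tin, 75 mm across, 58 mm high, right of the mug; leave alone; origin under it
- kitchen_timer: red and white kitchen timer, 70 mm across, 64 mm high, behind the jars on the left; leave alone; origin under it
There are look-alikes about, which are no part of the job. Leave any pink or purple look-alike of the jar_3 alone. What is shaped like the jar_2 but orange is not meant.

How it is judged (in metres and radians):
On the way, in this order (a step that is already met when the one before it is completed fails the run):
1. the hasp is swung clear of the lid (value of joint hasp above 0.4 rad), for 0.2 s.
2. the lid rests on its pawl in the highest notch, let go by the robot (value of joint lid between 1.13 and 1.23 rad and value of joint pawl below 0.08 rad and velocity of joint lid between -0.05 and 0.05 rad/s and contact force between each of the arm, the fingers and lid below 0.2 N), for 0.4 s.
3. every jar is inside the chest and let go, the lid still propped in the highest notch (x of jar_1 in the frame of chest between -0.08 and 0.08 m and y of jar_1 in the frame of chest between -0.128 and 0.128 m and z of jar_1 in the frame of chest between -0.01 and 0.095 m and x of jar_2 in the frame of chest between -0.08 and 0.08 m and y of jar_2 in the frame of chest between -0.128 and 0.128 m and z of jar_2 in the frame of chest between -0.01 and 0.095 m and x of jar_3 in the frame of chest between -0.08 and 0.08 m and y of jar_3 in the frame of chest between -0.128 and 0.128 m and z of jar_3 in the frame of chest between -0.01 and 0.095 m and x of jar_4 in the frame of chest between -0.08 and 0.08 m and y of jar_4 in the frame of chest between -0.128 and 0.128 m and z of jar_4 in the frame of chest between -0.01 and 0.095 m and value of joint lid between 1.13 and 1.23 rad and value of joint pawl below 0.08 rad and velocity of joint lid between -0.05 and 0.05 rad/s and contact force between the fingers and jar_1 below 0.2 N and contact force between the fingers and jar_2 below 0.2 N and contact force between the fingers and jar_3 below 0.2 N and contact force between the fingers and jar_4 below 0.2 N), for 0.3 s.
4. the lid is lifted past the top and the pawl is tripped (value of joint lid above 1.36 rad and value of joint pawl above 0.25 rad), for 0.05 s.
5. the lid is down shut (value of joint lid below 0.045 rad), for 0.2 s.
At the end, for the whole second after the job is handed in: every jar present is inside the chest (its underside's centre within the inner walls and less than 95 mm above the chest's underside), the lid is shut (under 0.045 rad), the hasp lies over its catch (under 0.10 rad), and the bystanders are where they were (within 30 mm) (x of jar_1 in the frame of chest between -0.08 and 0.08 m and y of jar_1 in the frame of chest between -0.128 and 0.128 m and z of jar_1 in the frame of chest between -0.01 and 0.095 m and x of jar_2 in the frame of chest between -0.08 and 0.08 m and y of jar_2 in the frame of chest between -0.128 and 0.128 m and z of jar_2 in the frame of chest between -0.01 and 0.095 m and x of jar_3 in the frame of chest between -0.08 and 0.08 m and y of jar_3 in the frame of chest between -0.128 and 0.128 m and z of jar_3 in the frame of chest between -0.01 and 0.095 m and x of jar_4 in the frame of chest between -0.08 and 0.08 m and y of jar_4 in the frame of chest between -0.128 and 0.128 m and z of jar_4 in the frame of chest between -0.01 and 0.095 m and value of joint lid below 0.045 rad and value of joint hasp below 0.1 rad); the robot touches nothing.
It fails at once if the mug is moved by more than 30 mm (distance of mug_teal from where it was at the start of the episode above 0.03 m).
It fails at once if the tin is moved by more than 30 mm (distance of tin_small from where it was at the start of the episode above 0.03 m).
It fails at once if the timer is moved by more than 30 mm (distance of kitchen_timer from where it was at the start of the episode above 0.03 m).
Of jar_1, jar_2, jar_3, jar_4 only 2 to 3 are there at a start; the rules pass over those that are not, and their reading is None.
At some moment in a run one of jar_1, jar_2, jar_3, jar_4 may be knocked a few centimetres aside while the robot is not near it.
Once in a run the grip may slacken for a moment while it holds something.
It also fails if it takes over 184 s, if anything falls off the work surface, if the arm or the gripper's body presses on something with over 40 N, if the wrist force passes 120 N, or if a joint passes its speed limit or range.

### The arm

A 7-joint arm with a two-finger parallel gripper is mounted at the origin on a cart in front of the work surface, level with it; the furniture and walls round the work are solid. World frame = base frame: x ahead of the robot, y to its left, z up, the work surface at z = 0. Lengths are in mm, angles in rad, forces in N, time in s.
With the tool pointing down it reaches from about 400 to 875 mm from the base axis. Payload 4.4 kg.
Tool frame: the origin (TCP) lies midway between the tips of the shut fingers; the grasp point (between the pads) lies 19 mm behind it (ctrl.grip_point_offset is the distance from the TCP to the grasp point, in mm); z points along the fingers, x is the direction in which the jaws open and shut, and the axes are right-handed (so a half turn about z gives the same grasp; the last joint's range is limited). The gripper opens to 85 mm and grips with 20 to 120 N. Pads are 22 mm wide; open, the fingers measure 114 mm over their backs; the gripper's body (76 mm by 85 mm) begins 54 mm behind the grasp point. The pads swing forward as they close: fully open they stand 13 mm farther back than shut.
Start: joints at [-1.299, 0.628, 0.038, 1.517, -0.027, 0.996, -0.02], TCP at [215.394, 613.289, 210.013] pointing down, gripper open.
Joint ranges: [-3.06, 3.06], [-0.37, 2.12], [-1.25, 1.32], [0.18, 2.47], [-1.1, 4.24], [0.23, 1.98], [-2.94, 2.94]. Speed limits (rad/s): [2.57, 2.57, 3.14, 3.14, 3.14, 3.14, 3.14].

### API

Orientations are given as [roll, pitch, yaw] about the fixed x, y, z axes, in that order (R = Rz(yaw) Ry(pitch) Rx(roll)).
In Python, from cell import ctrl, viewer gives the robot as it stands.
- The arm moves only by the tool apply_moves, never from a script. Its argument "series" is a list that holds one entry, the list of rows, each a list of 6 numbers: the shift along the tool's x, y, z normalised to -1 to 1, where 1 is 50 mm, then the turn, a rotation vector about the tool's x, y, z normalised to -1 to 1, where 1 is 6 degrees. In form: [[[tx, ty, tz, rx, ry, rz], ...]]. A call has exactly 5 rows; each row shifts and turns the commanded pose from where the row before left it, along the tool's axes as they then stand; what a row does not reach is not made up. A row lasts 1/8 s, in which the tool goes at most 62.5 mm and 10.7 degrees, less where a joint would pass 70% of its speed; a pose out of reach is approached as far as the arm can. A call with a number of a shift or a turn outside -1 to 1 is refused whole. A call with a gripper value outside its range is refused whole. "claw" is the gripper command: -1 is shut, 1 is fully open, values between are in proportion, set as the call begins (left out, the last holds). The fingers move at their own pace and stop on an object; the grip force is fixed at half the most. Time passes only in rows, so rows that do not move let the fingers close, or fill a call up. It gives the time, the measured TCP pose, the force and the opening at its end, in the units of the state.
- ctrl.read_state(): the state, without advancing time (a new reading comes with each control period).
- viewer.get_image(name): name is "scene" or "top"; returns the picture (400x640x3 uint8, blue, green, red); there is no depth.
- viewer.camera_info(name): a dict with "K" (3x3 intrinsics, pixels), "R" (3x3) and "t" (3): a world point X has camera coordinates R X + t. Camera axes: x right, y down, z forward; pixel columns grow to the right and rows downward; lengths in mm; the calibration is good to about 2 mm. A picture is of the moment at which its call begins. camera_info takes no time and is no camera call.
- ctrl.finish_job(): hands the job in, once; it reports no verdict.
Trained networks look in the newest picture that a camera, given by its name, has taken for a name from the list of things; names that differ only in an ending like _2 or _b are one class to them, and where a whole thing is asked for, a point or a joint stands for the part that bears it (a point fixed in the world has none). Each returns a list of dicts, best first, with "score" (0 to 1); they miss things now and then, are a little off and sometimes report something else, mostly with a low value. They report only what shows in the picture. A call takes as long as a camera call. They do not tell look-alikes from the thing itself.
- viewer.find_in(camera, label): "location" ([column, row] as shares, 0 to 1, of the picture: columns of its width, rows of its height, amid what is visible of it).
The state is a dict: "clock": time; "qpos": joint angles; "qd": joint speeds; "tau": joint torques, N m; "eef_pos": TCP position; "tool_rot": TCP orientation; "force": force on the tool from outside, world axes, zero at the start; "torque": the same for the moment, N m; "width": finger opening in mm.
Only numpy, scipy, OpenCV 4.12 (cv2) and the standard library are available. Lean on these libraries where they do the work, as an engineer would, in place of code of your own. Each camera call takes 0.05 s, during which the arm holds its last target. There are 200 camera calls.

## Working session

There is one attempt and no reset: what is moved stays moved. The work goes in short steps, Python scripts to look and compute and a tool call to move; the robot and the scene stay as the last step left them, time stands still between calls to the robot, and variables do not carry over. Pictures are saved under pics/ and viewed, about 12 in all and at most 16, crops included, and the job is handed in when it is done.

Besides the shell and the picture viewer there is one more tool, called after "Emit:" as name(argument=value, ...) on one line, values as JSON. apply_moves: Moves the arm, as the interface text tells. Scaled input: -1 to 1 covers 50 mm each way for a shift and 6 degrees each way for a turn. Its arguments: {"type":"object","properties":{"series":{"type":"array","items":{"type":"array","items":{"type":"array","items":{"type":"number"}}}},"claw":{"type":"number"}},"required":["series"]}

```bash
ls; mkdir -p pics
python3 - <<'E'
from cell import ctrl, viewer
import cv2,numpy as np
s=ctrl.read_state(); print({k:np.round(v,3).tolist() for k,v in s.items()}, ctrl.grip_point_offset)
for n in("scene","top"):
    im=viewer.get_image(n); cv2.imwrite(f"pics/{n}0.png",im)
    c=viewer.camera_info(n); print(n,np.round(c["K"],1).tolist(),np.round(c["R"],4).tolist(),np.round(c["t"],1).tolist())
    for l in("chest","lid_handle","hasp_grip","hasp_hinge","jar_1","jar_2","mug_teal","kitchen_timer"):
        print(n,l,[(np.round(np.array(d["location"])*[640,400]).tolist(),round(d["score"],2)) for d in viewer.find_in(n,l)])
E
```

```text
pics
{'clock': 0.0, 'qpos': [-1.299, 0.629, 0.038, 1.518, -0.027, 0.996, -0.02], 'qd': [-0.001, -0.002, -0.0, -0.0, -0.001, -0.002, 0.0], 'tau': [-0.001, -56.34, 1.226, -19.344, 0.011, 0.011, 0.0], 'eef_pos': [215.175, 612.63, 209.095], 'tool_rot': [3.142, 0.002, 1.233], 'force': [-0.321, -0.335, -0.038], 'torque': [-0.031, -0.007, 0.054], 'width': 85.399} 18.700000000000003
scene [[444.4, 0.0, 325.2], [0.0, 444.4, 198.3], [0.0, 0.0, 1.0]] [[-0.4777, -0.8785, 0.0056], [-0.5521, 0.2952, -0.7798], [0.6834, -0.3756, -0.6261]] [207.8, 403.7, 1029.3]
scene chest [([304.0, 208.0], 0.72)]
scene lid_handle [([303.0, 193.0], 0.66)]
scene hasp_grip [([226.0, 282.0], 0.37)]
scene hasp_hinge []
scene jar_1 [([267.0, 250.0], 0.9), ([255.0, 272.0], 0.87), ([238.0, 246.0], 0.81), ([204.0, 262.0], 0.67), ([299.0, 245.0], 0.66)]
scene jar_2 [([267.0, 250.0], 0.9), ([255.0, 272.0], 0.87), ([238.0, 246.0], 0.81), ([204.0, 262.0], 0.67), ([299.0, 245.0], 0.66)]
scene mug_teal [([438.0, 207.0], 0.55)]
scene kitchen_timer [([179.0, 253.0], 0.91)]
top [[474.3, 0.0, 320.9], [0.0, 474.3, 200.2], [0.0, 0.0, 1.0]] [[0.4178, -0.9085, -0.0031], [-0.765, -0.35, -0.5406], [0.49, 0.2283, -0.8413]] [-310.9, 470.8, 1676.2]
top chest [([328.0, 204.0], 0.61), ([419.0, 293.0], 0.15)]
top lid_handle [([327.0, 196.0], 0.78)]
top hasp_grip []
top hasp_hinge []
top jar_1 [([223.0, 183.0], 0.76), ([249.0, 187.0], 0.75), ([272.0, 224.0], 0.62), ([214.0, 204.0], 0.51), ([261.0, 203.0], 0.47), ([237.0, 210.0], 0.46)]
top jar_2 [([223.0, 183.0], 0.76), ([249.0, 187.0], 0.75), ([272.0, 224.0], 0.62), ([214.0, 204.0], 0.51), ([261.0, 203.0], 0.47), ([237.0, 210.0], 0.46)]
top mug_teal [([376.0, 278.0], 0.61), ([330.0, 203.0], 0.22)]
top kitchen_timer [([232.0, 168.0], 0.74), ([331.0, 196.0], 0.28)]
```

Run:
```python
import cv2
for n,(a,b,c,d) in {"scene":(150,470,120,320),"top":(180,440,120,315)}.items():
    im=cv2.imread(f"pics/{n}0.png")[c:d,a:b]; cv2.imwrite(f"pics/{n}0c.png",cv2.resize(im,None,fx=2.5 if n=="scene" else 3,fy=2.5 if n=="scene" else 3,interpolation=cv2.INTER_CUBIC))
```

```text
(no output)
```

View pics/scene0c.png

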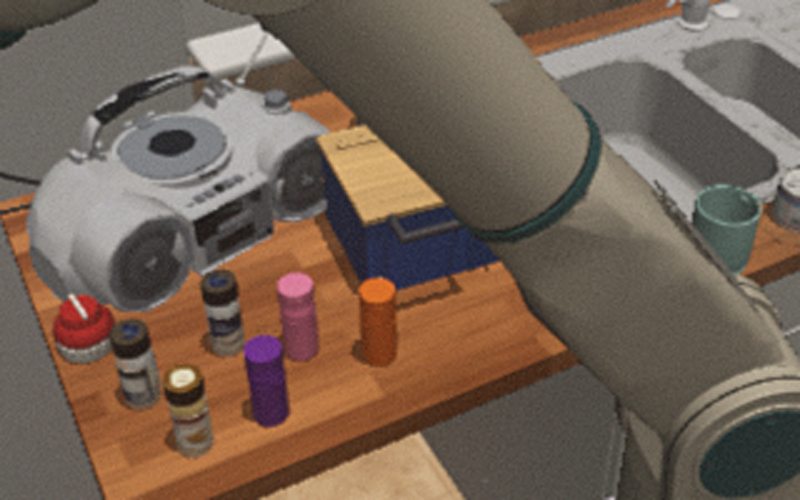

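View pics/top0c.png

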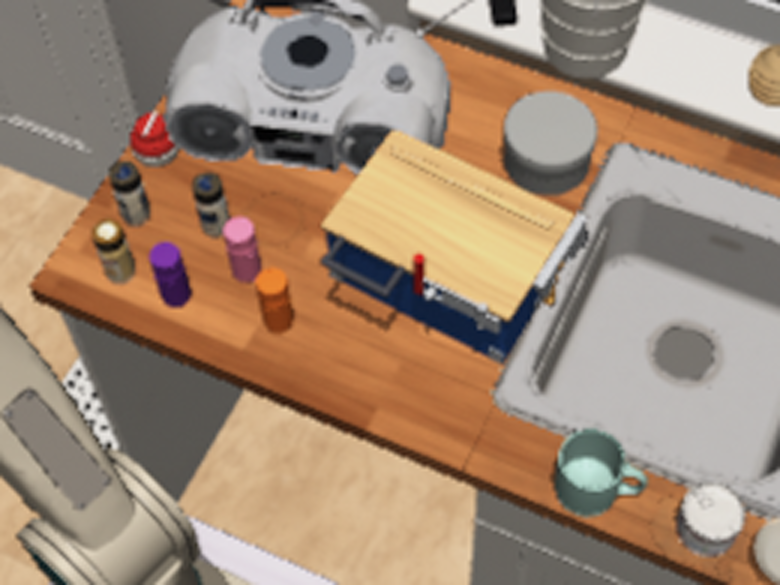

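The pictures show three jars. Two are blue/white (top view about (221,180) and (249,185)) and one is red/cream ((216,200)). The orange, pink and purple ones are look-alikes. The hasp post is at about (319,211) and the handle is on the lid's left front.

```bash
cat > h.py <<'E'
from cell import ctrl, viewer
import cv2,numpy as np
from scipy.optimize import least_squares
def ray(n,px,z):
    c=viewer.camera_info(n);K,R,t=map(np.array,(c["K"],c["R"],c["t"]))
    d=R.T@np.linalg.inv(K)@np.array([px[0],px[1],1.]);o=-R.T@t
    return o+d*(z-o[2])/d[2]
def proj(n,X):
    c=viewer.camera_info(n);K,R,t=map(np.array,(c["K"],c["R"],c["t"]))
    p=(K@(R@np.atleast_2d(X).T+t[:,None])).T
    return p[:,:2]/p[:,2:]
def rot(a):return np.array([[np.cos(a),-np.sin(a),0],[np.sin(a),np.cos(a),0],[0,0,1]])
def find(n,l):return [(np.array(d["location"])*[640,400],round(d["score"],2)) for d in viewer.find_in(n,l)]
E
python3 - <<'E'
from h import *
o=np.array([180,120]); f=lambda p:np.array(p)/3+o
names=dict(A=(124,168),B=(207,178),C=(108,227),orange=(272,279),purple=(168,253),pink=(241,228))
for k,v in names.items(): print(k,ray("top",f(v),105).round())
s=lambda p:np.array(p)/2.5+[150,120]
for k,v in dict(A=(130,330),B=(221,281),C=(184,377),orange=(378,290),purple=(265,347),pink=(297,284)).items(): print("sc",k,ray("scene",s(v),105).round())
# chest
L=[(87.5,135,130),(-91.5,135,130),(-91.5,-135,130),(87.5,-135,130)]
P=[(395,131),(325,224),(508,317),(585,212)]
P=np.array([f(p) for p in P])
L=np.array(L,float)
fun=lambda q:(proj("top",L@rot(q[2]).T+[q[0],q[1],0])-P).ravel()
best=min((least_squares(fun,[600,0,a]) for a in(-1,-.5,0,.5,1)),key=lambda r:r.cost)
print(best.x,best.cost,best.fun.round(1))
for a,b in ((0,0),):pass
q=best.x;W=lambda p:np.array(p)@rot(q[2]).T+[q[0],q[1],0]
print("post0 px",proj("top",W([-98,-15,170])),"handle px",proj("top",W([-132.5,60,124])),proj("scene",W([-132.5,60,124])))
print("post world via obs",ray("top",f((419,258)),186), W([-98,-15,186]))
for n,p,z in(("mug",(590,475),44),("timer",(152,138),32)):print(n,ray("top",f(p),z).round())
E
```

```text
A [515. 337. 105.]
B [547. 227. 105.]
C [424. 306. 105.]
orange [443.  73. 105.]
purple [422. 214. 105.]
pink [495. 147. 105.]
sc A [504. 336. 105.]
sc B [530. 225. 105.]
sc C [413. 307. 105.]
sc orange [434.  77. 105.]
sc purple [413. 219. 105.]
sc pink [486. 152. 105.]
[ 6.09793324e+02 -1.05517929e+02 -1.00204186e-01] 5.267922312275188 [ 1.1 -0.6  0.6  0.3  1.  -0.  -2.7  0.4]
post0 px [[321.52645975 207.38872503]] handle px [[299.92360121 211.97030219]] [[327.20021018 208.63757527]]
post world via obs [ 504.37949015 -106.09461976  186.        ] [ 510.78436707 -110.6391003   186.        ]
mug [ 388. -390.   44.]
timer [616. 367.  32.]
```

```bash
cat >> h.py <<'E'
from scipy.spatial.transform import Rotation as Ro
import json
Q=[610,-105.5,-0.10]   # chest pose
def W(p):return np.array(p,float)@rot(Q[2]).T+[Q[0],Q[1],0]
def rpy(yaw,tilt=0,ax=None):   # tool down, then leaned by tilt (rad) about world axis ax
    R=Ro.from_euler("xyz",[np.pi,0,yaw])
    return Ro.from_rotvec(tilt*np.array(ax))*R if ax is not None else R
def plan(wps,start=None):
    """wps: list of (pos, Rotation or None, max mm per row); prints rows in tool units"""
    s=ctrl.read_state()
    p,R=(np.array(s["eef_pos"]),Ro.from_euler("xyz",s["tool_rot"])) if start is None else start
    print("t",round(s["clock"],2),"now",p.round(1),R.as_euler("xyz").round(3),"w",round(s["width"],1),"F",np.round(s["force"],1))
    out=[]
    for tp,tR,mx in wps:
        tR=tR or R; n=max(int(np.ceil(max(np.linalg.norm(tp-p)/mx,np.degrees((R.inv()*tR).magnitude())/6)-1e-3)),1)
        for i in range(n):
            k=n-i
            d=R.inv().apply((tp-p)/k)/50; r=(R.inv()*tR).as_rotvec()/k*180/np.pi/6
            row=np.clip(np.round(np.r_[d,r],2),-1,1)+0.0
            p=p+R.apply(row[:3]*50); R=R*Ro.from_rotvec(np.radians(row[3:]*6)); out.append(row.tolist())
        print("  wp at row",len(out),p.round(1))
    while len(out)%5: out.append([0]*6)
    for i in range(0,len(out),5): print(json.dumps([out[i:i+5]]).replace(".0,",",").replace(".0]","]"))
E
python3 - <<'E'
from h import *
t=W([-98,-15,0]);plan([(np.r_[t[:2],260],rpy(Q[2]),50)])
E
```

```text
t 0.9 now [215.4 613.3 210. ] [-3.142 -0.     1.233] w 85.3 F [-0.6 -0.1 -0.2]
  wp at row 16 [ 510.8 -110.7  260. ]
[[[-0.73, 0.65, -0.06, 0, 0, 0.8], [-0.67, 0.71, -0.06, 0, 0, 0.8], [-0.61, 0.76, -0.06, 0, 0, 0.79], [-0.55, 0.81, -0.06, 0, 0, 0.8], [-0.48, 0.85, -0.06, 0, 0, 0.79]]]
[[[-0.41, 0.89, -0.06, 0, 0, 0.8], [-0.33, 0.92, -0.06, 0, 0, 0.79], [-0.25, 0.94, -0.06, 0, 0, 0.8], [-0.17, 0.96, -0.07, 0, 0, 0.79], [-0.09, 0.97, -0.06, 0, 0, 0.8]]]
[[[-0.01, 0.98, -0.07, 0, 0, 0.79], [0.07, 0.98, -0.06, 0, 0, 0.8], [0.15, 0.97, -0.07, 0, 0, 0.79], [0.23, 0.95, -0.06, 0, 0, 0.8], [0.3, 0.93, -0.07, 0, 0, 0.79]]]
[[[0.38, 0.9, -0.06, 0, 0, 0.8], [0, 0, 0, 0, 0, 0], [0, 0, 0, 0, 0, 0], [0, 0, 0, 0, 0, 0], [0, 0, 0, 0, 0, 0]]]
```

Emit:
apply_moves(series=[[[-0.73,0.65,-0.06,0,0,0.8],[-0.67,0.71,-0.06,0,0,0.8],[-0.61,0.76,-0.06,0,0,0.79],[-0.55,0.81,-0.06,0,0,0.8],[-0.48,0.85,-0.06,0,0,0.79]]], claw=-0.1)

```text
clock: 1.52
eef_pos: [308.5, 385.9, 225.4]
tool_rot: [-3.142, -0.001, 0.813]
force: [0.5, -0.1, 0.0]
width: 38.5
```

Emit:
apply_moves(series=[[[-0.41,0.89,-0.06,0,0,0.8],[-0.33,0.92,-0.06,0,0,0.79],[-0.25,0.94,-0.06,0,0,0.8],[-0.17,0.96,-0.07,0,0,0.79],[-0.09,0.97,-0.06,0,0,0.8]]])

```text
clock: 2.15
eef_pos: [401.1, 160.3, 241.0]
tool_rot: [-3.141, -0.001, 0.397]
force: [1.4, -0.8, -0.6]
width: 38.3
```

Emit:
apply_moves(series=[[[-0.01,0.98,-0.07,0,0,0.79],[0.07,0.98,-0.06,0,0,0.8],[0.15,0.97,-0.07,0,0,0.79],[0.23,0.95,-0.06,0,0,0.8],[0.3,0.93,-0.07,0,0,0.79]]])

```text
clock: 2.78
eef_pos: [493.2, -66.7, 257.3]
tool_rot: [-3.141, -0.001, -0.019]
force: [0.4, 0.0, 0.6]
width: 38.4
```

Emit:
apply_moves(series=[[[0.38,0.9,-0.06,0,0,0.8],[0,0,0,0,0,0],[0,0,0,0,0,0],[0,0,0,0,0,0],[0,0,0,0,0,0]]])

```text
clock: 3.4
eef_pos: [510.7, -109.4, 260.0]
tool_rot: [-3.141, 0.0, -0.098]
force: [-0.4, 0.3, -0.3]
width: 38.4
```

Run:
```python
from h import *
for n in("scene","top"):
    im=viewer.get_image(n);cv2.imwrite(f"pics/{n}1.png",im)
    for l in("hasp_grip","lid_handle","jar_1"): print(n,l,[(p.round().tolist(),s,ray(n,p,dict(hasp_grip=165,lid_handle=124,jar_1=52)[l]).round()[:2].tolist()) for p,s in find(n,l)])
# crops around expected post
a=cv2.resize(cv2.imread("pics/scene1.png")[150:290,240:440],None,fx=4,fy=4,interpolation=cv2.INTER_CUBIC)[:560]
cv2.imwrite("pics/scene1c.png",a)
a=cv2.resize(cv2.imread("pics/top1.png")[140:260,260:420],None,fx=4,fy=4,interpolation=cv2.INTER_CUBIC)
cv2.imwrite("pics/top1c.png",a)
for nm,p in dict(post=[-98,-15,186],pin=[-98,-105,170],hl=[-132.5,105,124],hr=[-132.5,15,124]).items():
    print(nm,proj("scene",W(p)).round(1),proj("top",W(p)).round(1))
s=ctrl.read_state();print(s["clock"],s["eef_pos"],s["tool_rot"],s["width"])
```

```text
scene hasp_grip [([349.0, 195.0], 0.5, [467.0, -94.0])]
scene lid_handle [([325.0, 182.0], 0.55, [601.0, -89.0])]
scene jar_1 [([238.0, 242.0], 0.9, [548.0, 228.0]), ([223.0, 283.0], 0.87, [422.0, 312.0]), ([271.0, 247.0], 0.74, [486.0, 149.0]), ([299.0, 247.0], 0.7, [447.0, 80.0]), ([204.0, 265.0], 0.67, [510.0, 339.0]), ([254.0, 272.0], 0.65, [420.0, 226.0])]
top hasp_grip [([323.0, 217.0], 0.55, [477.0, -133.0])]
top lid_handle [([334.0, 200.0], 0.63, [589.0, -129.0])]
top jar_1 [([251.0, 190.0], 0.7, [532.0, 219.0]), ([271.0, 221.0], 0.69, [439.0, 73.0]), ([328.0, 214.0], 0.68, [560.0, -118.0]), ([239.0, 211.0], 0.57, [425.0, 213.0]), ([262.0, 202.0], 0.45, [501.0, 151.0]), ([340.0, 197.0], 0.27, [651.0, -127.0])]
post [[346.3 179.1]] [[321.5 205.1]]
pin [[373.2 176.7]] [[342.8 217.9]]
hl [[312.8 212.4]] [[289.9 206.9]]
hr [[341.2 204.8]] [[310.1 217.1]]
3.8 [ 510.81902372 -110.6120787   260.00512221] [-3.14158319e+00 -5.41223110e-06 -9.99972613e-02] 38.215589359599186
```

View pics/scene1c.png

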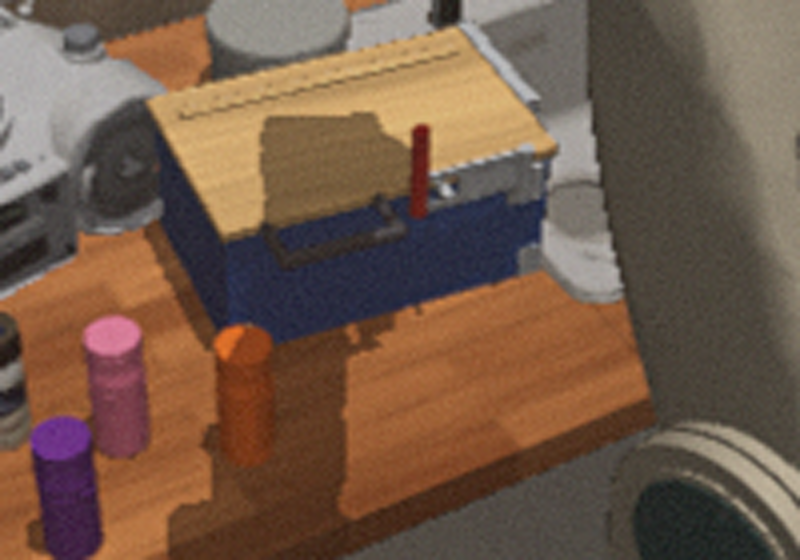

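View pics/top1c.png

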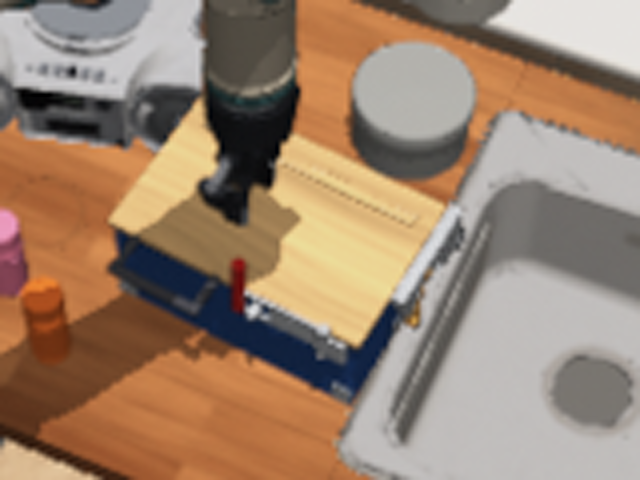

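Run:
```python
from h import *
sc=lambda p:np.array(p)/4+[240,150]; tp=lambda p:np.array(p)/4+[260,140]
obs=[("scene",(-98,-15,186),sc((421,128))),("top",(-98,-15,186),tp((238,262))),
("scene",(-132.5,105,124),sc((283,258))),("scene",(-132.5,15,124),sc((402,228))),("top",(-132.5,105,124),tp((115,268))),
("scene",(-91.5,135,130),sc((228,240))),("scene",(87.5,135,130),sc((150,102))),("scene",(-87.5,135,0),sc((230,345))),
("scene",(87.5,-135,130),sc((460,28))),("scene",(-91.5,-135,130),sc((553,152))),
("top",(-91.5,135,130),tp((110,220))),("top",(-91.5,-135,130),tp((360,345))),("top",(87.5,-135,130),tp((458,207)))]
def f(q):return np.concatenate([(proj(n,np.array(L,float)@rot(q[2]).T+[q[0],q[1],0])[0]-p) for n,L,p in obs])
r=least_squares(f,Q,loss="soft_l1");print(r.x,r.fun.round(1))
```

```text
[ 6.04214513e+02 -9.98259159e+01 -1.10016988e-01] [ 0.1 -1.2 -0.3  0.1  0.7 -0.4 -0.4 -0.4 -1.   0.1 -0.3 -3.5  0.6 -2.3
  0.2  1.7 -0.4 -1.1  1.  -2.3 -0.5  0.2 -2.1  0.2 -4.1  0.2]
```

```bash
sed -i 's/^Q=.*/Q=[604.5,-100,-0.105]/' h.py
python3 - <<'E'
from h import *
P=lambda a,z:W([-98-90*np.sin(a),-105+90*np.cos(a),z])
R=rpy(Q[2])
plan([(P(0,190),R,45),(P(0,146),R,20),]+[(P(a,146),R,22) for a in (.25,.5,.75,1.0,1.25,1.4)]+[(P(1.4,250),R,50)])
E
```

```text
t 3.8 now [ 510.8 -110.6  260. ] [-3.142 -0.    -0.1  ] w 38.2 F [-0.4  0.6 -0.4]
  wp at row 2 [ 505.4 -104.5  190. ]
  wp at row 5 [ 505.4 -104.5  146. ]
  wp at row 7 [ 483.2 -105.2  146. ]
  wp at row 9 [ 461.5 -111.   146. ]
  wp at row 11 [ 441.7 -122.4  146. ]
  wp at row 13 [ 426.  -137.9  146. ]
  wp at row 15 [ 413.9 -156.7  146. ]
  wp at row 16 [ 409.5 -169.8  146. ]
  wp at row 19 [ 409.5 -169.8  250. ]
[[[-0.06, -0.05, 0.7, 0, 0, 0.02], [-0.06, -0.06, 0.7, 0, 0, 0.03], [0, 0, 0.29, 0, 0, 0], [0, 0, 0.3, 0, 0, 0], [0, 0, 0.29, 0, 0, 0]]]
[[[-0.22, 0.03, 0, 0, 0, 0], [-0.22, 0.03, 0, 0, 0, 0], [-0.21, 0.08, 0, 0, 0, 0], [-0.21, 0.08, 0, 0, 0, 0], [-0.18, 0.13, 0, 0, 0, 0]]]
[[[-0.19, 0.14, 0, 0, 0, 0], [-0.14, 0.17, 0, 0, 0, 0], [-0.14, 0.17, 0, 0, 0, 0], [-0.1, 0.2, 0, 0, 0, 0], [-0.1, 0.2, 0, 0, 0, 0]]]
[[[-0.06, 0.27, 0, 0, 0, 0], [0, 0, -0.69, 0, 0, 0], [0, 0, -0.69, 0, 0, 0], [0, 0, -0.7, 0, 0, 0], [0, 0, 0, 0, 0, 0]]]
```

Emit:
apply_moves(series=[[[-0.06,-0.05,0.7,0,0,0.02],[-0.06,-0.06,0.7,0,0,0.03],[0,0,0.29,0,0,0],[0,0,0.3,0,0,0],[0,0,0.29,0,0,0]]])

```text
clock: 4.42
eef_pos: [506.2, -105.0, 145.8]
tool_rot: [3.141, -0.002, -0.105]
force: [-0.2, 0.7, -0.3]
width: 38.1
```

Emit:
apply_moves(series=[[[-0.22,0.03,0,0,0,0],[-0.22,0.03,0,0,0,0],[-0.21,0.08,0,0,0,0],[-0.21,0.08,0,0,0,0],[-0.18,0.13,0,0,0,0]]], claw=-0.5)

```text
clock: 5.05
eef_pos: [451.2, -116.7, 146.3]
tool_rot: [-3.141, -0.0, -0.105]
force: [1.0, -0.0, -0.1]
width: 21.3
```

Emit:
apply_moves(series=[[[-0.19,0.14,0,0,0,0],[-0.14,0.17,0,0,0,0],[-0.14,0.17,0,0,0,0],[-0.1,0.2,0,0,0,0],[-0.1,0.2,0,0,0,0]]])

```text
clock: 5.68
eef_pos: [413.7, -157.5, 146.0]
tool_rot: [3.141, -0.0, -0.105]
force: [0.8, 0.2, 0.1]
width: 21.1
```

Emit:
apply_moves(series=[[[-0.06,0.27,0,0,0,0],[0,0,0,0,0,0],[0,0,0,0,0,0],[0,0,0,0,0,0],[0,0,0,0,0,0]]])

```text
clock: 6.3
eef_pos: [409.6, -169.5, 145.9]
tool_rot: [-3.141, 0.0, -0.105]
force: [-0.5, 0.4, 0.1]
width: 21.0
```

Emit:
apply_moves(series=[[[0,0,-0.5,0,0,0],[0,0,-0.5,0,0,0],[0,0,-0.7,0,0,0],[0,0,-0.4,0,0,0],[0,0,0,0,0,0]]], claw=0)

```text
clock: 6.92
eef_pos: [410.5, -169.9, 252.1]
tool_rot: [3.141, -0.003, -0.104]
force: [-0.4, -0.2, -0.0]
width: 42.5
```

Run:
```python
from h import *
for n in("scene","top"):
    im=viewer.get_image(n);cv2.imwrite(f"pics/{n}2.png",im)
    for l in("hasp_grip",): print(n,l,[(p.round().tolist(),s,ray(n,p,165).round()[:2].tolist()) for p,s in find(n,l)])
for a in (0.4,1,1.4): print(a,[proj(n,W([-98-90*np.sin(a),-105+90*np.cos(a),165])).round() for n in("scene","top")])
a=[cv2.resize(cv2.imread(f"pics/{n}2.png")[130:270,240:440],None,fx=2,fy=2,interpolation=cv2.INTER_CUBIC) for n in("scene","top")]
cv2.imwrite("pics/c2.png",np.hstack(a))
```

```text
scene hasp_grip [([373.0, 202.0], 0.5, [407.0, -136.0])]
top hasp_grip [([331.0, 231.0], 0.42, [437.0, -180.0])]
0.4 [array([[352., 193.]]), array([[316., 216.]])]
1 [array([[369., 198.]]), array([[319., 229.]])]
1.4 [array([[382., 198.]]), array([[325., 236.]])]
```

View pics/c2.png

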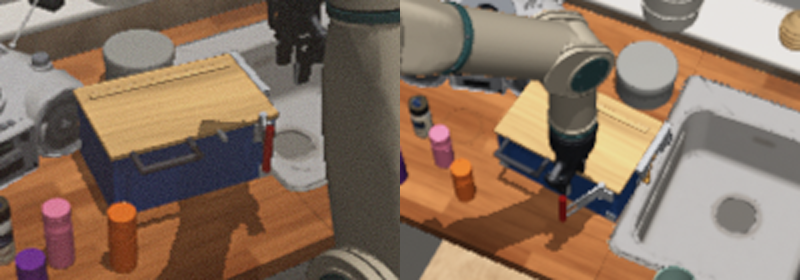

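The hasp stands at about 1.2 rad, so it is clear. The handle is next.

```bash
cat >> h.py <<'E'
def bar(a,dz=-19):return W([87.5-(220*np.cos(a)-6*np.sin(a)),60,118+220*np.sin(a)+6*np.cos(a)+dz])
E
python3 - <<'E'
from h import *
R=rpy(Q[2]);b=bar(0)
plan([(b*[1,1,0]+[0,0,200],R,50),(b*[1,1,0]+[0,0,170],R,50),(b,R,25)])
plan([(bar(a),R,25) for a in np.linspace(0.1,1.3,13)]+[(bar(1.31),R,25),(bar(1.31),R,10),(bar(1.25),R,10),(bar(1.17),R,10)],(b,R))
E
```

```text
t 7.12 now [ 408.8 -169.4  250. ] [-3.141e+00  2.000e-03 -1.050e-01] w 42.3 F [ 0.8 -0.1 -0.3]
  wp at row 4 [479.2 -26.5 200. ]
  wp at row 5 [479.2 -26.5 170. ]
  wp at row 8 [479.2 -26.5 105. ]
[[[0.27, -0.75, 0.25, 0, 0, 0], [0.28, -0.75, 0.25, 0, 0.01, 0], [0.27, -0.75, 0.25, 0, 0, 0], [0.28, -0.74, 0.25, 0, 0.01, 0], [0, 0, 0.6, 0, 0, 0]]]
[[[0, 0, 0.43, 0, 0, 0], [0, 0, 0.44, 0, 0, 0], [0, 0, 0.43, 0, 0, 0], [0, 0, 0, 0, 0, 0], [0, 0, 0, 0, 0, 0]]]
t 7.12 now [479.  -26.4 105. ] [ 3.142  0.    -0.105] w 42.3 F [ 0.8 -0.1 -0.3]
  wp at row 1 [480.5 -26.6 127. ]
  wp at row 2 [484.5 -27.  148.5]
  wp at row 3 [490.5 -27.6 169.5]
  wp at row 4 [498.4 -28.5 190. ]
  wp at row 5 [508.9 -29.6 209.5]
  wp at row 6 [520.8 -30.8 228. ]
  wp at row 7 [534.2 -32.3 245.5]
  wp at row 8 [549.6 -33.9 261. ]
  wp at row 9 [566.5 -35.7 275. ]
  wp at row 10 [584.4 -37.6 287.5]
  wp at row 11 [603.8 -39.6 298. ]
  wp at row 12 [624.2 -41.7 306. ]
  wp at row 13 [645.1 -43.9 312.5]
  wp at row 14 [647.1 -44.2 313. ]
  wp at row 15 [647.1 -44.2 313. ]
  wp at row 17 [634.7 -42.8 309.5]
  wp at row 19 [617.7 -41.1 304. ]
[[[0.03, 0, -0.44, 0, 0, 0], [0.08, 0, -0.43, 0, 0, 0], [0.12, 0, -0.42, 0, 0, 0], [0.16, 0, -0.41, 0, 0, 0], [0.21, 0, -0.39, 0, 0, 0]]]
[[[0.24, 0, -0.37, 0, 0, 0], [0.27, 0, -0.35, 0, 0, 0], [0.31, 0, -0.31, 0, 0, 0], [0.34, 0, -0.28, 0, 0, 0], [0.36, 0, -0.25, 0, 0, 0]]]
[[[0.39, 0, -0.21, 0, 0, 0], [0.41, 0, -0.16, 0, 0, 0], [0.42, 0, -0.13, 0, 0, 0], [0.04, 0, -0.01, 0, 0, 0], [0, 0, 0, 0, 0, 0]]]
[[[-0.13, 0, 0.03, 0, 0, 0], [-0.12, 0, 0.04, 0, 0, 0], [-0.17, 0, 0.06, 0, 0, 0], [-0.17, 0, 0.05, 0, 0, 0], [0, 0, 0, 0, 0, 0]]]
```

Emit:
apply_moves(series=[[[0.27,-0.75,0.25,0,0,0],[0.28,-0.75,0.25,0,0.01,0],[0.27,-0.75,0.25,0,0,0],[0.28,-0.74,0.25,0,0.01,0],[0,0,0.6,0,0,0]]], claw=-0.22)

```text
clock: 7.75
eef_pos: [481.8, -23.5, 169.9]
tool_rot: [-3.14, -0.003, -0.099]
force: [-0.3, 0.2, -0.4]
width: 33.4
```

Emit:
apply_moves(series=[[[0,0,0.43,0,0,0],[0,0,0.44,0,0,0],[0,0,0.43,0,0,0],[0,0,0,0,0,0],[0,0,0,0,0,0]]])

```text
clock: 8.38
eef_pos: [480.1, -27.2, 106.1]
tool_rot: [3.141, -0.002, -0.106]
force: [0.1, -0.2, 0.5]
width: 33.1
```

Emit:
apply_moves(series=[[[0,0,0,0,0,0],[0,0,0,0,0,0],[0,0,0,0,0,0],[0,0,0,0,0,0],[0,0,0,0,0,0]]], claw=-1)

```text
clock: 9.0
eef_pos: [480.1, -26.9, 108.3]
tool_rot: [-3.14, -0.003, -0.106]
force: [-6.0, 1.1, 21.1]
width: -0.3
```

Run:
```python
from h import *
a=[]
for n,(x,y) in(("scene",(260,150)),("top",(250,150))):
    im=viewer.get_image(n);cv2.imwrite(f"pics/{n}3.png",im);a.append(cv2.resize(im[y:y+100,x:x+100],None,fx=4,fy=4,interpolation=cv2.INTER_CUBIC))
    print(n,"tcp px",proj(n,ctrl.read_state()["eef_pos"]).round(1),"bar",proj(n,[W([-132.5,y,124]) for y in(105,60,15)]).round(1).tolist())
cv2.imwrite("pics/c3.png",np.hstack(a))
```

```text
scene tcp px [[326.1 214.1]] bar [[311.7, 214.1], [326.2, 210.2], [340.3, 206.5]]
top tcp px [[298.3 214.4]] bar [[287.9, 207.3], [297.9, 212.4], [308.0, 217.6]]
```

View pics/c3.png

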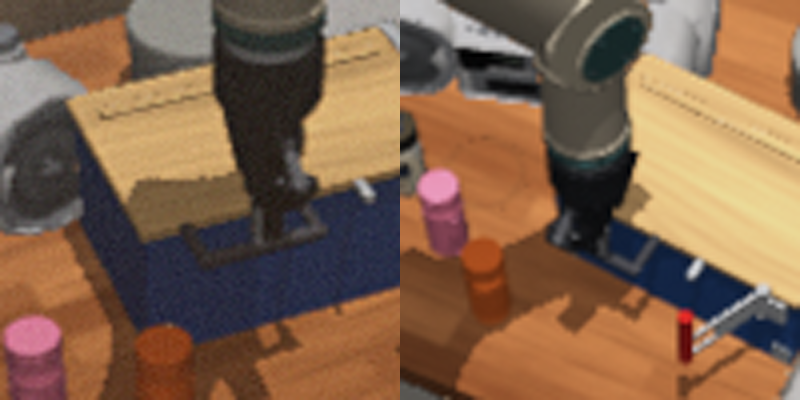

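Run:
```python
from h import *
a=[]
for n,(x,y) in(("scene",(300,185)),("top",(275,190))):
    im=np.mean([viewer.get_image(n).astype(float) for _ in range(4)],axis=0)
    im=np.clip(im*1.6,0,255).astype(np.uint8)
    a.append(cv2.resize(im[y:y+45,x:x+45],None,fx=8.8,fy=8.8,interpolation=cv2.INTER_CUBIC))
cv2.imwrite("pics/c4.png",np.hstack(a));s=ctrl.read_state();print(s["eef_pos"],s["force"],s["width"],s["torque"])
```

```text
[480.00461838 -26.85799105 108.28094684] [-5.73081135 -0.2881719  20.80223784] 0.07125458575395938 [ 0.14067133  1.31465827 -0.00177239]
```

View pics/c4.png

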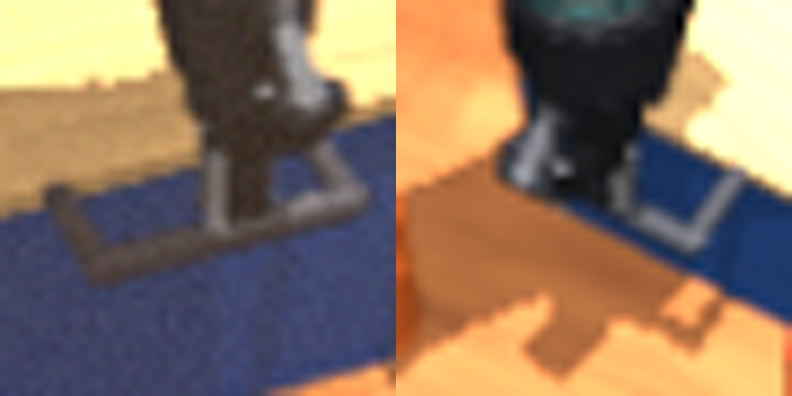

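Emit:
apply_moves(series=[[[0,0,-0.06,0,0,0],[0,0,-0.06,0,0,0],[0,0,0,0,0,0],[0,0,0,0,0,0],[0,0,0,0,0,0]]])

```text
clock: 10.12
eef_pos: [480.0, -27.0, 111.8]
tool_rot: [3.142, -0.002, -0.105]
force: [-0.1, 0.3, -0.4]
width: -0.1
```

Emit:
apply_moves(series=[[[0,0,-0.2,0,0,0],[0,0,-0.2,0,0,0],[0,0,0,0,0,0],[0,0,0,0,0,0],[0,0,0,0,0,0]]])

```text
clock: 10.75
eef_pos: [479.9, -26.9, 131.9]
tool_rot: [-3.142, -0.002, -0.105]
force: [0.4, 0.3, -0.4]
width: -0.2
```

Run:
```python
from h import *
for s,t in(((340.9,207.2),(308.4,217.5)),((311.4,215.5),(288.8,207.0)),((345.3,182),(319.5,205.5))):
    r=least_squares(lambda X:np.r_[proj("scene",X)[0]-s,proj("top",X)[0]-t],[480,-30,120]);print(r.x.round(1),r.fun.round(2), (rot(Q[2]).T@(r.x-[Q[0],Q[1],0])).round(1))
im=viewer.get_image("scene");a=cv2.resize(im[165:235,280:370],None,fx=6,fy=6,interpolation=cv2.INTER_CUBIC);cv2.imwrite("pics/c5.png",a)
print(proj("scene",ctrl.read_state()["eef_pos"]))
```

```text
[474.9 -72.6 121.3] [-0.27 -0.26  0.03  0.48] [-131.7   13.7  121.3]
[488.9  17.6 115.3] [-0.27 -0.26  0.04  0.5 ] [-127.3  104.9  115.3]
[ 507.1 -104.3  181.2] [-0.26 -0.25  0.04  0.45] [-96.4 -14.5 181.2]
[[326.19003059 207.9693466 ]]
```

View pics/c5.png

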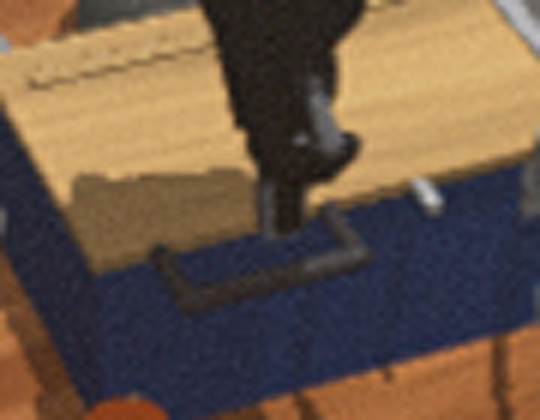

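The fingertips sit about 20 mm higher than the reported TCP. They touched the top of the bar at a reported 109, and the image agrees. I'll retry 20 mm lower.

Emit:
apply_moves(series=[[[0,0,-0.2,0,0,0],[0,0,0,0,0,0],[0,0,0.3,0,0,0],[0,0,0.3,0,0,0],[0,0,0.3,0,0,0]]], claw=-0.22)

```text
clock: 11.42
eef_pos: [479.6, -26.9, 95.4]
tool_rot: [3.141, -0.001, -0.105]
force: [-0.0, -0.3, 0.0]
width: 33.2
```

Emit:
apply_moves(series=[[[0,0,0.24,0,0,0],[0,0,0,0,0,0],[0,0,0,0,0,0],[0,0,0,0,0,0],[0,0,0,0,0,0]]])

```text
clock: 12.05
eef_pos: [480.5, -27.0, 85.4]
tool_rot: [-3.141, -0.003, -0.105]
force: [0.1, 0.2, -0.4]
width: 33.5
```

Emit:
apply_moves(series=[[[0,0,0,0,0,0],[0,0,0,0,0,0],[0,0,0,0,0,0],[0,0,0,0,0,0],[0,0,0,0,0,0]]], claw=-1)

```text
clock: 12.68
eef_pos: [478.6, -26.7, 85.3]
tool_rot: [-3.141, 0.001, -0.105]
force: [-3.3, 0.3, 6.4]
width: 9.9
```

Emit:
apply_moves(series=[[[0,0,0,0,0,0],[0,0,0,0,0,0],[0,0,0.12,0,0,0],[0,0,0.12,0,0,0],[0,0,0,0,0,0]]], claw=-0.3)

```text
clock: 13.3
eef_pos: [479.7, -27.0, 72.3]
tool_rot: [3.142, -0.001, -0.105]
force: [0.7, -0.5, 0.0]
width: 30.0
```

Emit:
apply_moves(series=[[[0,0,0,0,0,0],[0,0,0,0,0,0],[0,0,0,0,0,0],[0,0,0,0,0,0],[0,0,0,0,0,0]]], claw=-1)

```text
clock: 13.92
eef_pos: [478.6, -26.9, 72.9]
tool_rot: [-3.141, 0.001, -0.105]
force: [-5.8, -0.0, 3.0]
width: 10.3
```

Emit:
apply_moves(series=[[[0,0,0,0,0,0],[0,0,0,0,0,0],[0,0,0,0,0,0],[0,0,0,0,0,0],[0,0,0,0,0,0]]])

```text
clock: 14.55
eef_pos: [478.6, -26.9, 72.9]
tool_rot: [-3.141, 0.001, -0.105]
force: [-5.5, -0.8, 2.9]
width: 10.4
```

Run:
```python
from h import *
R=rpy(Q[2]);b=bar(0,-51);o=np.array([-1,0,0])
plan([(bar(a,-51)+o,R,25) for a in np.linspace(0.1,1.3,13)]+[(bar(1.31,-51)+o,R,25),(bar(1.31,-51)+o,R,10),(bar(1.25,-51)+o,R,10),(bar(1.17,-51)+o,R,10)])
```

```text
t 14.55 now [478.6 -26.9  72.9] [-3.141e+00  1.000e-03 -1.050e-01] w 10.4 F [-5.5 -0.8  2.9]
  wp at row 1 [479.7 -26.5  94.9]
  wp at row 2 [483.7 -26.9 116.4]
  wp at row 3 [489.6 -27.6 137.9]
  wp at row 4 [497.6 -28.4 158.4]
  wp at row 5 [507.5 -29.5 177.9]
  wp at row 6 [519.4 -30.7 196.4]
  wp at row 7 [533.3 -32.2 213.4]
  wp at row 8 [548.7 -33.8 228.9]
  wp at row 9 [565.6 -35.6 242.9]
  wp at row 10 [583.5 -37.5 255.4]
  wp at row 11 [602.9 -39.6 265.9]
  wp at row 12 [623.3 -41.7 274.4]
  wp at row 13 [644.2 -43.9 280.4]
  wp at row 14 [646.2 -44.1 280.9]
  wp at row 15 [646.2 -44.1 280.9]
  wp at row 17 [633.3 -42.8 277.4]
  wp at row 19 [616.9 -41.  271.9]
[[[0.02, -0.01, -0.44, 0, 0.01, 0], [0.08, 0, -0.43, 0, 0, 0], [0.12, 0, -0.43, 0, 0, 0], [0.16, 0, -0.41, 0, 0, 0], [0.2, 0, -0.39, 0, 0, 0]]]
[[[0.24, 0, -0.37, 0, 0, 0], [0.28, 0, -0.34, 0, 0, 0], [0.31, 0, -0.31, 0, 0, 0], [0.34, 0, -0.28, 0, 0, 0], [0.36, 0, -0.25, 0, 0, 0]]]
[[[0.39, 0, -0.21, 0, 0, 0], [0.41, 0, -0.17, 0, 0, 0], [0.42, 0, -0.12, 0, 0, 0], [0.04, 0, -0.01, 0, 0, 0], [0, 0, 0, 0, 0, 0]]]
[[[-0.13, 0, 0.03, 0, 0, 0], [-0.13, 0, 0.04, 0, 0, 0], [-0.16, 0, 0.06, 0, 0, 0], [-0.17, 0, 0.05, 0, 0, 0], [0, 0, 0, 0, 0, 0]]]
```

Emit:
apply_moves(series=[[[0.02,-0.01,-0.44,0,0.01,0],[0.08,0,-0.43,0,0,0],[0.12,0,-0.43,0,0,0],[0.16,0,-0.41,0,0,0],[0.2,0,-0.39,0,0,0]]])

```text
clock: 15.18
eef_pos: [507.0, -29.8, 178.0]
tool_rot: [3.141, 0.001, -0.106]
force: [-4.7, -0.2, -1.5]
width: 10.4
```

Run:
```python
from h import *
a=[]
for n,(x,y) in(("scene",(250,90)),("top",(240,110))):
    im=viewer.get_image(n);a.append(cv2.resize(im[y:y+150,x:x+150],None,fx=2.6,fy=2.6,interpolation=cv2.INTER_CUBIC))
cv2.imwrite("pics/c6.png",np.hstack(a));s=ctrl.read_state();print(s["eef_pos"],s["force"],s["width"])
```

```text
[507.6243587  -29.85505552 179.20307642] [-7.11062931 -1.40877457  1.94470537] 10.327360810670093
```

View pics/c6.png

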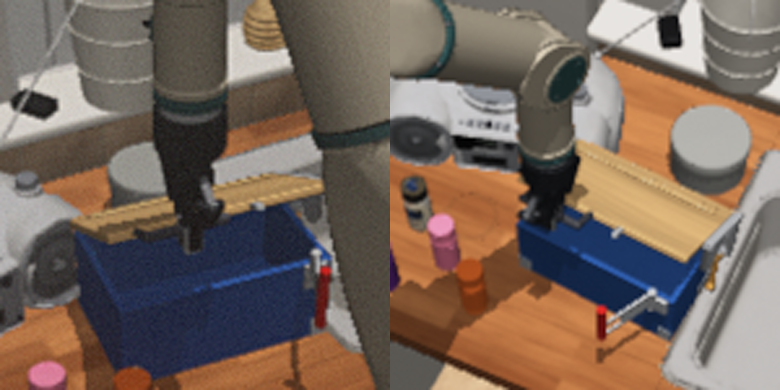

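The lid is rising with the bar in the grip, and the hasp is clear. I'll carry on up.

Emit:
apply_moves(series=[[[0.22,0,-0.37,0,0,0],[0.28,0,-0.34,0,0,0],[0.31,0,-0.31,0,0,0],[0.34,0,-0.28,0,0,0],[0.36,0,-0.25,0,0,0]]])

```text
clock: 15.9
eef_pos: [578.6, -37.1, 257.0]
tool_rot: [-3.14, 0.008, -0.106]
force: [-13.5, 1.8, 13.5]
width: 9.8
```

Emit:
apply_moves(series=[[[0.39,0,-0.21,0,0,0],[0.41,0,-0.17,0,0,0],[0.42,0,-0.12,0,0,0],[0.04,0,-0.01,0,0,0],[0,0,0,0,0,0]]])

```text
clock: 16.52
eef_pos: [647.7, -44.2, 284.3]
tool_rot: [-3.141, -0.007, -0.105]
force: [-3.0, 0.9, 11.1]
width: 10.2
```

Emit:
apply_moves(series=[[[-0.13,0,0.03,0,0,0],[-0.13,0,0.04,0,0,0],[-0.16,0,0.06,0,0,0],[-0.17,0,0.05,0,0,0],[0,0,0,0,0,0]]])

```text
clock: 17.15
eef_pos: [620.4, -41.4, 275.8]
tool_rot: [-3.141, -0.013, -0.105]
force: [-0.1, -0.7, 10.1]
width: 10.3
```

Emit:
apply_moves(series=[[[0,0,0,0,0,0],[0,0,0,0,0,0],[0,0,0,0,0,0],[0,0,0,0,0,0],[0,0,0,0,0,0]]], claw=-0.1)

```text
clock: 17.77
eef_pos: [616.9, -41.0, 272.3]
tool_rot: [3.142, -0.003, -0.105]
force: [0.1, -0.2, -0.2]
width: 38.1
```

Run:
```python
from h import *
a=[]
for n,(x,y) in(("scene",(250,60)),("top",(260,100))):
    im=viewer.get_image(n);a.append(cv2.resize(im[y:y+150,x:x+150],None,fx=2.6,fy=2.6,interpolation=cv2.INTER_CUBIC))
    for th in(1.05,1.19,1.31): print(n,th,((proj(n,bar(th,0))[0]-[x,y])*2.6).round(), ((proj(n,[W([87.5-179*np.cos(th),y_,118+179*np.sin(th)]) for y_ in(135,-135)])-[x,y])*2.6).round().tolist())
cv2.imwrite("pics/c7.png",np.hstack(a));s=ctrl.read_state();print(s["eef_pos"],s["force"],s["width"])
```

```text
scene 1.05 [158. 195.] [[90.0, 232.0], [310.0, 185.0]]
scene 1.19 [149. 173.] [[83.0, 213.0], [302.0, 168.0]]
scene 1.31 [141. 156.] [[77.0, 199.0], [295.0, 155.0]]
top 1.05 [137. 159.] [[98.0, 147.0], [266.0, 227.0]]
top 1.19 [148. 140.] [[106.0, 132.0], [274.0, 211.0]]
top 1.31 [157. 124.] [[114.0, 119.0], [282.0, 197.0]]
[616.89150628 -40.96533663 272.33168416] [-1.04520483 -0.09258847 -0.04602738] 38.48575526819779
```

View pics/c7.png

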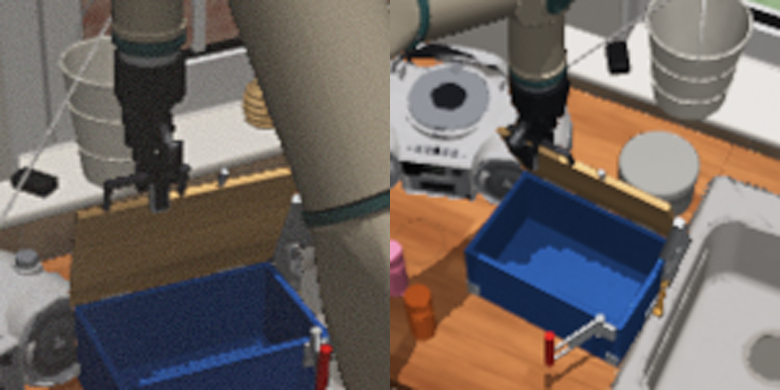

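Run:
```python
from h import *
R=rpy(Q[2]);R2=rpy(Q[2]+np.pi/2);p=np.array(ctrl.read_state()["eef_pos"])
plan([(p+[0,0,75],R,45),(np.array([480,60,330.]),R2,45),(np.array([538,225,180.]),R2,48)])
for n in("scene","top"):print(n,[(ray(n,q,52).round()[:2].tolist(),s) for q,s in find(n,"jar_1")])
print(ctrl.read_state()["qpos"])
```

```text
t 17.88 now [616.9 -41.  272.3] [ 3.142e+00 -3.000e-03 -1.050e-01] w 38.5 F [-1.  -0.1 -0. ]
  wp at row 2 [616.7 -40.9 347.3]
  wp at row 18 [480.3  60.2 329.9]
  wp at row 23 [537.9 225.  179.8]
[[[0, 0, -0.75, 0, -0.01, 0], [0, 0, -0.75, 0, -0.02, 0], [-0.18, -0.11, 0.02, 0, 0, -0.94], [-0.17, -0.12, 0.02, 0, 0, -0.94], [-0.16, -0.14, 0.02, 0, 0, -0.94]]]
[[[-0.14, -0.16, 0.02, 0, 0, -0.94], [-0.13, -0.17, 0.02, 0, 0, -0.94], [-0.11, -0.18, 0.02, 0, 0, -0.94], [-0.09, -0.19, 0.02, 0, 0, -0.94], [-0.07, -0.2, 0.02, 0, 0, -0.94]]]
[[[-0.05, -0.21, 0.02, 0, 0, -0.94], [-0.03, -0.21, 0.02, 0, 0, -0.93], [-0.01, -0.21, 0.02, 0, 0, -0.94], [0.01, -0.21, 0.03, 0, 0, -0.93], [0.03, -0.21, 0.02, 0, 0, -0.94]]]
[[[0.04, -0.21, 0.03, 0, 0, -0.93], [0.07, -0.21, 0.02, 0, 0, -0.94], [0.09, -0.19, 0.03, 0, 0, -0.93], [0.68, 0.16, 0.6, 0, 0, 0], [0.68, 0.16, 0.6, 0, 0, 0]]]
[[[0.68, 0.16, 0.6, 0, 0, 0], [0.68, 0.16, 0.6, 0, 0, 0], [0.68, 0.16, 0.6, 0, 0, 0], [0, 0, 0, 0, 0, 0], [0, 0, 0, 0, 0, 0]]]
scene [([444.0, 77.0], 0.95), ([425.0, 312.0], 0.89), ([420.0, 227.0], 0.83), ([482.0, 156.0], 0.72), ([536.0, 234.0], 0.67), ([513.0, 336.0], 0.59)]
top [([496.0, -157.0], 0.73), ([505.0, 143.0], 0.57), ([436.0, 78.0], 0.57), ([414.0, 205.0], 0.52), ([528.0, 225.0], 0.51)]
[-0.27430961  0.56071964  0.49078814  1.54286565 -0.28431332  1.10632508
  0.17465402]
```

Emit:
apply_moves(series=[[[0,0,-0.75,0,-0.01,0],[0,0,-0.75,0,-0.02,0],[-0.18,-0.11,0.02,0,0,-0.94],[-0.17,-0.12,0.02,0,0,-0.94],[-0.16,-0.14,0.02,0,0,-0.94]]])

```text
clock: 18.6
eef_pos: [591.0, -22.1, 344.5]
tool_rot: [3.142, -0.0, 0.193]
force: [0.8, 0.1, 0.2]
width: 38.4
```

Emit:
apply_moves(series=[[[-0.14,-0.16,0.02,0,0,-0.94],[-0.13,-0.17,0.02,0,0,-0.94],[-0.11,-0.18,0.02,0,0,-0.94],[-0.09,-0.19,0.02,0,0,-0.94],[-0.07,-0.2,0.02,0,0,-0.94]]])

```text
clock: 19.23
eef_pos: [548.6, 9.7, 339.5]
tool_rot: [3.141, -0.0, 0.685]
force: [0.6, -0.8, -0.7]
width: 38.2
```

Emit:
apply_moves(series=[[[-0.05,-0.21,0.02,0,0,-0.94],[-0.03,-0.21,0.02,0,0,-0.93],[-0.01,-0.21,0.02,0,0,-0.94],[0.01,-0.21,0.03,0,0,-0.93],[0.03,-0.21,0.02,0,0,-0.94]]], claw=0.75)

```text
clock: 19.85
eef_pos: [506.3, 41.6, 334.0]
tool_rot: [3.141, -0.0, 1.175]
force: [1.2, 0.2, 0.2]
width: 74.8
```

Emit:
apply_moves(series=[[[0.04,-0.21,0.03,0,0,-0.93],[0.07,-0.21,0.02,0,0,-0.94],[0.09,-0.19,0.03,0,0,-0.93],[0.68,0.16,0.6,0,0,0],[0.68,0.16,0.6,0,0,0]]])

```text
clock: 20.48
eef_pos: [504.1, 126.7, 269.9]
tool_rot: [3.14, -0.001, 1.464]
force: [1.0, -0.5, 0.3]
width: 74.5
```

Emit:
apply_moves(series=[[[0.68,0.16,0.6,0,0,0],[0.68,0.16,0.6,0,0,0],[0.68,0.16,0.6,0,0,0],[0,0,0,0,0,0],[0,0,0,0,0,0]]])

```text
clock: 21.1
eef_pos: [538.1, 224.2, 180.2]
tool_rot: [3.141, 0.001, 1.465]
force: [-0.2, -1.2, 0.2]
width: 74.8
```

Run:
```python
from h import *
s=ctrl.read_state();print(s["clock"],s["eef_pos"],s["tool_rot"],s["force"],s["width"])
a=[]
for n,(x,y) in(("scene",(190,170)),("top",(190,130))):
    im=viewer.get_image(n);a.append(cv2.resize(im[y:y+130,x:x+130],None,fx=3,fy=3,interpolation=cv2.INTER_CUBIC))
    print(n,[(ray(n,q,52).round()[:2].tolist(),k) for q,k in find(n,"jar_1")])
    print("tcp/tip+20 px",((proj(n,[s["eef_pos"],np.array(s["eef_pos"])+[0,0,20],[535,227,105]])-[x,y])*3).round().tolist())
cv2.imwrite("pics/c8.png",np.hstack(a))
```

```text
21.1 [538.07036329 224.17699261 180.17202235] [3.14140971e+00 8.41533796e-04 1.46489522e+00] [-0.15944829 -1.18079933  0.21721821] 74.81681359003508
scene [([539.0, 232.0], 0.91), ([420.0, 312.0], 0.79), ([421.0, 217.0], 0.73), ([483.0, 162.0], 0.71), ([515.0, 336.0], 0.7)]
tcp/tip+20 px [[133.0, 121.0], [130.0, 104.0], [141.0, 185.0]]
top [([499.0, 153.0], 0.7), ([425.0, 223.0], 0.68), ([432.0, 73.0], 0.66), ([534.0, 226.0], 0.64)]
tcp/tip+20 px [[168.0, 120.0], [166.0, 111.0], [173.0, 155.0]]
```

View pics/c8.png

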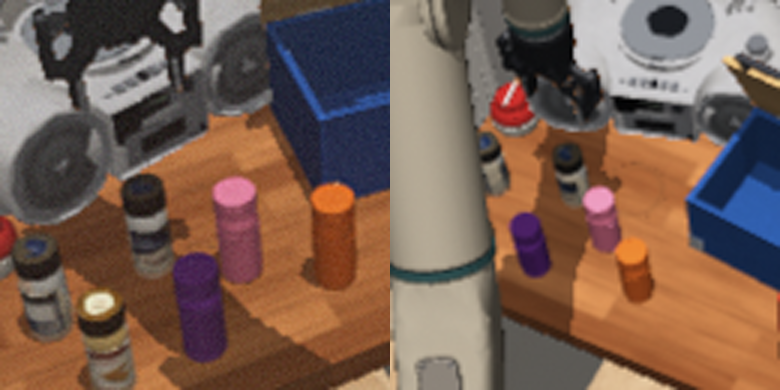

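Run:
```python
from h import *
R2=rpy(Q[2]+np.pi/2)
plan([(np.array([536,228,120.]),R2,40),(np.array([536,228,60.]),R2,22)])
```

```text
t 21.3 now [538.5 224.  181.1] [ 3.14  -0.     1.464] w 74.9 F [ 0.7 -0.5  0.5]
  wp at row 2 [536.  227.9 120.1]
  wp at row 5 [535.9 227.9  60.1]
[[[0.04, -0.03, 0.61, 0.01, 0, -0.01], [0.03, -0.03, 0.61, 0.01, 0, -0.01], [0, 0, 0.4, 0, 0, 0], [0, 0, 0.4, 0, 0, 0], [0, 0, 0.4, 0, 0, 0]]]
```

Emit:
apply_moves(series=[[[0.04,-0.03,0.61,0.01,0,-0.01],[0.03,-0.03,0.61,0.01,0,-0.01],[0,0,0.4,0,0,0],[0,0,0.4,0,0,0],[0,0,0.4,0,0,0]]])

```text
clock: 21.92
eef_pos: [535.8, 228.4, 59.2]
tool_rot: [-3.141, -0.001, 1.466]
force: [0.2, 0.2, 0.1]
width: 74.8
```

Run:
```python
from h import *
s=ctrl.read_state();print(s["clock"],s["eef_pos"],s["force"],s["width"])
a=[]
for n,(x,y) in(("scene",(190,150)),("top",(210,130))):
    im=viewer.get_image(n);a.append(cv2.resize(im[y:y+100,x:x+100],None,fx=4,fy=4,interpolation=cv2.INTER_CUBIC))
    print("tcp px",((proj(n,[s["eef_pos"],[535,227,105]])-[x,y])*4).round().tolist())
cv2.imwrite("pics/c9.png",np.hstack(a))
```

```text
21.925 [535.79767185 228.35442104  59.22059782] [0.22991742 0.19359166 0.06970706] 74.82542062219548
tcp px [[194.0, 373.0], [188.0, 327.0]]
tcp px [[155.0, 231.0], [150.0, 206.0]]
```

View pics/c9.png

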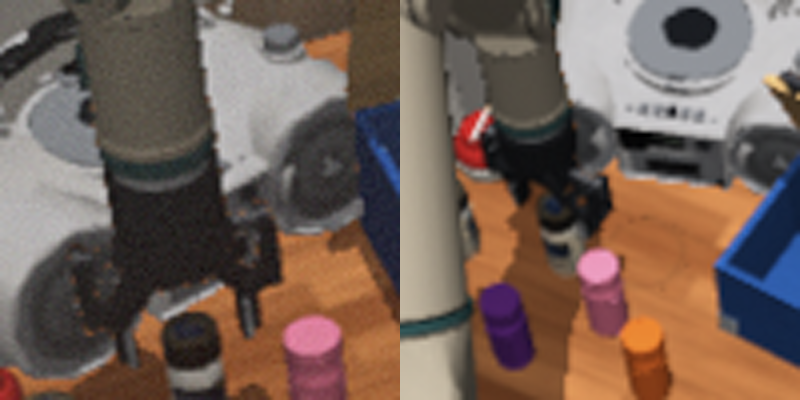

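Emit:
apply_moves(series=[[[0,0,0.24,0,0,0],[0,0,0.22,0,0,0],[0,0,0,0,0,0],[0,0,0,0,0,0],[0,0,0,0,0,0]]])

```text
clock: 22.65
eef_pos: [535.4, 229.0, 36.4]
tool_rot: [-3.14, -0.0, 1.468]
force: [-0.0, -0.4, 0.2]
width: 74.8
```

Emit:
apply_moves(series=[[[0,0,0,0,0,0],[0,0,0,0,0,0],[0,0,0,0,0,0],[0,0,0,0,0,0],[0,0,0,0,0,0]]], claw=-1)

```text
clock: 23.28
eef_pos: [535.2, 228.7, 36.3]
tool_rot: [-3.14, 0.0, 1.467]
force: [-0.5, -1.3, 5.6]
width: 39.7
```

Emit:
apply_moves(series=[[[0,0,-0.3,0,0,0],[0,0,-0.6,0,0,0],[0,0,-0.7,0,0,0],[0,0,-0.7,0,0,0],[0,0,-0.7,0,0,0]]])

```text
clock: 23.9
eef_pos: [535.2, 229.1, 187.6]
tool_rot: [-3.14, -0.0, 1.468]
force: [-0.1, 0.4, -1.0]
width: 39.8
```

```bash
cat >> h.py <<'E'
R2=rpy(Q[2]+np.pi/2)
yc=rot(Q[2])@[0,1,0]
RT=rpy(Q[2]+np.pi/2,-0.10,yc)
def jp(xb,yb,zb,R=RT,g=36.3):return W([xb,yb,zb])-R.apply([0,0,g])
E
python3 - <<'E'
from h import *
y=-70
plan([(jp(-70,200,150),RT,48),(jp(-60,120,140),RT,48),(jp(-55,y,140),RT,48),(jp(-44,y,100),RT,30),(jp(-42,y,40),RT,25),(jp(-42,y,17),RT,12)])
print(jp(-42,y,17))
E
```

```text
t 23.9 now [535.2 229.1 187.6] [-3.14  -0.     1.468] w 39.8 F [-0.1  0.4 -1. ]
  wp at row 3 [552.1 106.7 186. ]
  wp at row 5 [553.7  26.  176. ]
  wp at row 9 [ 538.8 -163.4  176.1]
  wp at row 11 [ 549.8 -164.6  136. ]
  wp at row 14 [ 551.8 -164.9   75.9]
  wp at row 16 [ 552.  -164.9   53.3]
[[[-0.8, 0.2, 0.01, -0.32, 0, 0.01], [-0.8, 0.2, 0.02, -0.33, 0, 0], [-0.8, 0.19, 0.02, -0.32, -0.01, 0.01], [-0.8, 0.09, 0.11, 0, 0, 0], [-0.8, 0.09, 0.11, 0, 0, 0]]]
[[[-0.95, 0.03, 0, 0, 0, 0], [-0.95, 0.02, 0, 0, 0, 0], [-0.95, 0.03, 0, 0, 0, 0], [-0.95, 0.02, 0.01, 0, 0, 0], [0, 0.07, 0.41, 0, 0, 0]]]
[[[0, 0.07, 0.41, 0, 0, 0], [0, -0.03, 0.4, 0, 0, 0], [0, -0.02, 0.4, 0, 0, 0], [0, -0.03, 0.4, 0, 0, 0], [0, -0.02, 0.23, 0, 0, 0]]]
[[[0, -0.02, 0.22, 0, 0, 0], [0, 0, 0, 0, 0, 0], [0, 0, 0, 0, 0, 0], [0, 0, 0, 0, 0, 0], [0, 0, 0, 0, 0, 0]]]
[ 551.79081622 -164.83276205   53.1186512 ]
```

Emit:
apply_moves(series=[[[-0.8,0.2,0.01,-0.32,0,0.01],[-0.8,0.2,0.02,-0.33,0,0],[-0.8,0.19,0.02,-0.32,-0.01,0.01],[-0.8,0.09,0.11,0,0,0],[-0.8,0.09,0.11,0,0,0]]])

```text
clock: 24.52
eef_pos: [553.8, 24.9, 174.9]
tool_rot: [3.041, 0.001, 1.466]
force: [0.8, 0.0, -0.8]
width: 40.0
```

Emit:
apply_moves(series=[[[-0.95,0.03,0,0,0,0],[-0.95,0.02,0,0,0,0],[-0.95,0.03,0,0,0,0],[-0.95,0.02,0.01,0,0,0],[0,0.07,0.41,0,0,0]]])

```text
clock: 25.15
eef_pos: [544.4, -170.5, 156.2]
tool_rot: [3.038, 0.004, 1.457]
force: [-0.2, 1.1, -1.1]
width: 39.8
```

Emit:
apply_moves(series=[[[0,0.07,0.41,0,0,0],[0,-0.03,0.4,0,0,0],[0,-0.02,0.4,0,0,0],[0,-0.03,0.4,0,0,0],[0,-0.02,0.23,0,0,0]]])

```text
clock: 25.78
eef_pos: [551.7, -164.9, 62.2]
tool_rot: [3.043, 0.001, 1.465]
force: [0.5, -0.4, -0.4]
width: 39.4
```

Emit:
apply_moves(series=[[[0,-0.02,0.2,0,0,0],[0,0,0.06,0,0,0],[0,0,0,0,0,0],[0,0,0,0,0,0],[0,0,0,0,0,0]]])

```text
clock: 26.4
eef_pos: [552.6, -165.3, 50.2]
tool_rot: [3.041, 0.001, 1.465]
force: [0.3, 0.2, -0.8]
width: 39.7
```

Emit:
apply_moves(series=[[[0,0,0,0,0,0],[0,0,0,0,0,0],[0,0,0,0,0,0],[0,0,0,0,0,0],[0,0,-0.2,0,0,0]]], claw=0.3)

```text
clock: 27.02
eef_pos: [550.6, -165.0, 59.4]
tool_rot: [3.044, 0.001, 1.465]
force: [0.1, 0.4, -0.6]
width: 55.5
```

Emit:
apply_moves(series=[[[0,0,-0.5,0,0,0],[0,0,-0.6,0,0,0],[0,0,-0.8,0,0,0],[0,0,-0.8,0,0,0],[0,0,-0.2,0,0,0]]])

```text
clock: 27.65
eef_pos: [538.2, -164.1, 207.2]
tool_rot: [3.037, 0.002, 1.465]
force: [0.2, -0.3, -0.5]
width: 55.7
```

Run:
```python
from h import *
for n in("scene","top"):
    im=viewer.get_image(n);cv2.imwrite(f"pics/{n}10.png",im)
    print(n,[(ray(n,q,52).round()[:2].tolist(),k) for q,k in find(n,"jar_1")])
plan([(np.array([512,120,200.]),R2,50),(np.array([512,336,150.]),R2,50)])
```

```text
scene [([481.0, 160.0], 0.96), ([439.0, 72.0], 0.74), ([515.0, 344.0], 0.6), ([411.0, 309.0], 0.59), ([417.0, 222.0], 0.58)]
top [([432.0, 73.0], 0.47)]
t 27.85 now [ 536.2 -163.2  203.1] [3.044e+00 1.000e-03 1.465e+00] w 55.8 F [-0.   0.2  0.3]
  wp at row 6 [512.  119.9 199.9]
  wp at row 11 [512.2 336.1 150. ]
[[[0.93, -0.18, -0.01, 0.16, 0, 0], [0.93, -0.18, 0, 0.15, 0, 0], [0.93, -0.18, 0, 0.16, 0, 0], [0.93, -0.18, 0, 0.15, 0, 0], [0.93, -0.18, 0, 0.16, 0, 0]]]
[[[0.93, -0.18, 0.01, 0.15, 0.01, 0], [0.86, -0.09, 0.2, 0, 0, 0], [0.86, -0.09, 0.2, 0, 0, 0], [0.86, -0.09, 0.2, 0, 0, 0], [0.86, -0.09, 0.2, 0, 0, 0]]]
[[[0.86, -0.09, 0.2, 0, 0, 0], [0, 0, 0, 0, 0, 0], [0, 0, 0, 0, 0, 0], [0, 0, 0, 0, 0, 0], [0, 0, 0, 0, 0, 0]]]
```

Emit:
apply_moves(series=[[[0.93,-0.18,-0.01,0.16,0,0],[0.93,-0.18,0,0.15,0,0],[0.93,-0.18,0,0.16,0,0],[0.93,-0.18,0,0.15,0,0],[0.93,-0.18,0,0.16,0,0]]])

```text
clock: 28.48
eef_pos: [515.6, 73.9, 199.6]
tool_rot: [3.127, 0.002, 1.465]
force: [1.1, 0.6, 0.0]
width: 55.9
```

Emit:
apply_moves(series=[[[0.93,-0.18,0.01,0.15,0.01,0],[0.86,-0.09,0.2,0,0,0],[0.86,-0.09,0.2,0,0,0],[0.86,-0.09,0.2,0,0,0],[0.86,-0.09,0.2,0,0,0]]], claw=0.75)

```text
clock: 29.1
eef_pos: [512.0, 293.4, 158.3]
tool_rot: [-3.141, 0.002, 1.465]
force: [0.3, 0.6, 0.1]
width: 74.5
```

Emit:
apply_moves(series=[[[0.86,-0.09,0.2,0,0,0],[0,0,0,0,0,0],[0,0,0,0,0,0],[0,0,0,0,0,0],[0,0,0,0,0,0]]])

```text
clock: 29.72
eef_pos: [513.6, 334.6, 150.8]
tool_rot: [3.139, 0.0, 1.464]
force: [-0.3, -0.7, 0.4]
width: 74.5
```

Run:
```python
from h import *
for n in("scene","top"):
    im=viewer.get_image(n);cv2.imwrite(f"pics/{n}11.png",im)
    print(n,[(ray(n,q,52).round()[:2].tolist(),k) for q,k in find(n,"jar_1")])
    print(n,"timer",[(ray(n,q,32).round()[:2].tolist(),k) for q,k in find(n,"kitchen_timer")])
a=cv2.imread("pics/scene11.png")[150:320,170:400];b=cv2.imread("pics/top11.png")[130:300,190:370]
cv2.imwrite("pics/c11.png",cv2.resize(np.hstack([a,b]),None,fx=1.95,fy=1.95,interpolation=cv2.INTER_CUBIC))
plan([(np.array([511,336,95.]),R2,35),(np.array([511,336,36.]),R2,22)])
```

```text
scene [([443.0, 83.0], 0.82), ([422.0, 219.0], 0.81), ([425.0, 312.0], 0.78), ([521.0, 338.0], 0.68), ([488.0, 161.0], 0.63)]
scene timer [([615.0, 376.0], 0.59)]
top [([573.0, -161.0], 0.62), ([430.0, 322.0], 0.55), ([507.0, 334.0], 0.51), ([422.0, 211.0], 0.51), ([436.0, 78.0], 0.5), ([483.0, 152.0], 0.48)]
top timer [([521.0, 341.0], 0.31)]
t 30.02 now [513.2 335.7 150.8] [ 3.139 -0.     1.465] w 74.8 F [-0.  -0.6 -0.2]
  wp at row 2 [510.8 336.   95.2]
  wp at row 5 [510.8 336.   36.2]
[[[0, -0.02, 0.56, 0.01, 0, 0], [0, -0.03, 0.55, 0.01, 0, -0.01], [0, 0, 0.39, 0, 0, 0], [0, 0, 0.4, 0, 0, 0], [0, 0, 0.39, 0, 0, 0]]]
```

View pics/c11.png

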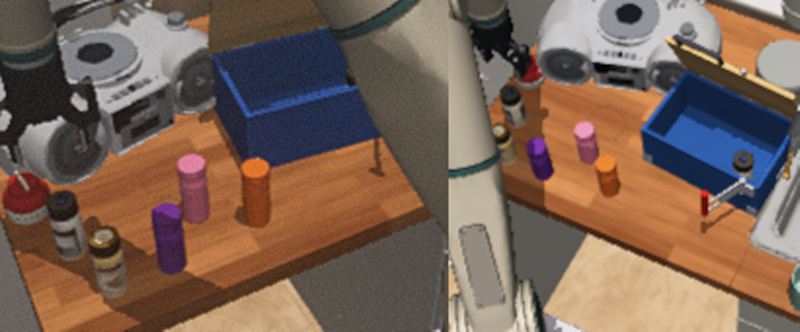

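One jar stands inside the chest and the lid is still propped. Now the second jar.

Emit:
apply_moves(series=[[[0,-0.01,0.56,0.01,0,0],[0,-0.01,0.55,0.01,0,-0.01],[0,0,0.39,0,0,0],[0,0,0.4,0,0,0],[0,0,0.39,0,0,0]]])

```text
clock: 30.65
eef_pos: [512.3, 336.1, 35.4]
tool_rot: [3.141, -0.0, 1.467]
force: [-0.3, 1.7, 0.4]
width: 74.8
```

Emit:
apply_moves(series=[[[0,0,0,0,0,0],[0,0,0,0,0,0],[0,0,0,0,0,0],[0,0,0,0,0,0],[0,0,0,0,0,0]]], claw=-1)

```text
clock: 31.28
eef_pos: [512.5, 336.1, 36.6]
tool_rot: [3.141, -0.001, 1.466]
force: [0.4, -0.8, 1.4]
width: 39.5
```

Emit:
apply_moves(series=[[[0,0,-0.3,0,0,0],[0,0,-0.6,0,0,0],[0,0,-0.7,0,0,0],[0,0,-0.7,0,0,0],[0,0,-0.7,0,0,0]]])

```text
clock: 31.9
eef_pos: [512.1, 335.8, 188.2]
tool_rot: [3.141, -0.001, 1.466]
force: [-0.3, 1.0, -1.9]
width: 40.1
```

Run:
```python
from h import *
y=0
plan([(jp(-75,200,152),RT,48),(jp(-62,120,142),RT,48),(jp(-55,y,140),RT,48),(jp(-44,y,100),RT,30),(jp(-42,y,40),RT,25),(jp(-42,y,15),RT,15)])
```

```text
t 31.9 now [512.1 335.8 188.2] [ 3.141e+00 -1.000e-03  1.466e+00] w 40.1 F [-0.3  1.  -1.9]
  wp at row 5 [547.  106.9 187.9]
  wp at row 7 [551.7  26.  178.2]
  wp at row 10 [546.4 -94.1 176. ]
  wp at row 12 [557.4 -95.3 135.9]
  wp at row 15 [559.4 -95.   76.3]
  wp at row 17 [559.4 -95.   51.2]
[[[-0.9, 0.24, 0, -0.19, 0, 0], [-0.89, 0.23, 0, -0.19, 0, 0], [-0.9, 0.24, 0.01, -0.19, 0, 0], [-0.89, 0.23, 0.02, -0.19, 0, 0], [-0.9, 0.23, 0.02, -0.19, -0.01, 0]]]
[[[-0.8, 0.12, 0.11, 0, 0, 0], [-0.8, 0.12, 0.11, 0, 0, 0], [-0.8, 0.05, 0.02, 0, 0, 0], [-0.8, 0.04, 0.02, 0, 0, 0], [-0.8, 0.05, 0.02, 0, 0, 0]]]
[[[0, 0.07, 0.41, 0, 0, 0], [0, 0.07, 0.41, 0, 0, 0], [0, -0.03, 0.4, 0, 0, 0], [0, -0.03, 0.4, 0, 0, 0], [0.01, -0.02, 0.39, 0, 0, 0]]]
[[[0, -0.03, 0.25, 0, 0, 0], [0, -0.02, 0.25, 0, 0, 0], [0, 0, 0, 0, 0, 0], [0, 0, 0, 0, 0, 0], [0, 0, 0, 0, 0, 0]]]
```

Emit:
apply_moves(series=[[[-0.9,0.24,0,-0.19,0,0],[-0.89,0.23,0,-0.19,0,0],[-0.9,0.24,0.01,-0.19,0,0],[-0.89,0.23,0.02,-0.19,0,0],[-0.9,0.23,0.02,-0.19,-0.01,0]]])

```text
clock: 32.52
eef_pos: [547.3, 105.6, 186.9]
tool_rot: [3.04, 0.001, 1.466]
force: [-0.1, -1.2, -1.2]
width: 39.6
```

Emit:
apply_moves(series=[[[-0.8,0.12,0.11,0,0,0],[-0.8,0.12,0.11,0,0,0],[-0.8,0.05,0.02,0,0,0],[-0.8,0.04,0.02,0,0,0],[-0.8,0.05,0.02,0,0,0]]])

```text
clock: 33.15
eef_pos: [546.3, -95.3, 174.9]
tool_rot: [3.041, 0.001, 1.466]
force: [1.0, 0.3, -0.8]
width: 40.2
```

Emit:
apply_moves(series=[[[0,0.07,0.41,0,0,0],[0,0.07,0.41,0,0,0],[0,-0.03,0.4,0,0,0],[0,-0.03,0.4,0,0,0],[0.01,-0.02,0.39,0,0,0]]])

```text
clock: 33.78
eef_pos: [559.7, -95.1, 74.6]
tool_rot: [3.041, 0.001, 1.466]
force: [0.1, -0.6, -1.2]
width: 39.6
```

Emit:
apply_moves(series=[[[0,-0.03,0.25,0,0,0],[0,-0.02,0.25,0,0,0],[0,0,0,0,0,0],[0,0,0,0,0,0],[0,0,0,0,0,0]]])

```text
clock: 34.4
eef_pos: [559.8, -95.0, 49.8]
tool_rot: [3.041, 0.001, 1.466]
force: [1.1, -0.8, -1.3]
width: 39.9
```

Emit:
apply_moves(series=[[[0,0,0,0,0,0],[0,0,0,0,0,0],[0,0,0,0,0,0],[0,0,0,0,0,0],[0,0,-0.2,0,0,0]]], claw=0.3)

```text
clock: 35.02
eef_pos: [557.7, -94.7, 58.8]
tool_rot: [3.044, 0.001, 1.466]
force: [0.2, -1.1, -0.1]
width: 55.7
```

Emit:
apply_moves(series=[[[0,0,-0.5,0,0,0],[0,0,-0.6,0,0,0],[0,0,-0.8,0,0,0],[0,0,-0.8,0,0,0],[0,0,-0.2,0,0,0]]])

```text
clock: 35.65
eef_pos: [545.4, -93.4, 206.7]
tool_rot: [3.037, 0.001, 1.466]
force: [-0.2, 0.2, -1.4]
width: 55.7
```

Run:
```python
from h import *
for n in("scene","top"):
    im=viewer.get_image(n);cv2.imwrite(f"pics/{n}12.png",im)
    print(n,[(ray(n,q,52).round()[:2].tolist(),k) for q,k in find(n,"jar_1")])
plan([(np.array([480,100,210.]),R2,50),(np.array([420,308,150.]),R2,50)])
```

```text
scene [([455.0, 77.0], 0.9), ([482.0, 165.0], 0.79), ([413.0, 311.0], 0.66), ([617.0, -192.0], 0.64)]
top [([567.0, -166.0], 0.7), ([492.0, 151.0], 0.64), ([422.0, 78.0], 0.51)]
t 35.85 now [543.3 -93.  202.6] [3.044e+00 1.000e-03 1.466e+00] w 55.6 F [-0.1 -0.1 -0.2]
  wp at row 5 [480.  100.1 210.1]
  wp at row 10 [420.1 308.1 150.1]
[[[0.74, -0.33, -0.06, 0.19, 0, 0], [0.74, -0.33, -0.06, 0.19, 0, 0], [0.74, -0.33, -0.05, 0.18, 0, 0], [0.74, -0.33, -0.04, 0.19, 0, 0], [0.75, -0.33, -0.04, 0.18, 0.01, 0.01]]]
[[[0.8, -0.33, 0.24, 0, 0, 0], [0.8, -0.33, 0.24, 0, 0, 0], [0.8, -0.32, 0.24, 0, 0, 0], [0.8, -0.33, 0.24, 0, 0, 0], [0.81, -0.32, 0.24, 0, 0, 0]]]
```

Emit:
apply_moves(series=[[[0.74,-0.33,-0.06,0.19,0,0],[0.74,-0.33,-0.06,0.19,0,0],[0.74,-0.33,-0.05,0.18,0,0],[0.74,-0.33,-0.04,0.19,0,0],[0.75,-0.33,-0.04,0.18,0.01,0.01]]])

```text
clock: 36.48
eef_pos: [479.4, 101.0, 209.2]
tool_rot: [-3.14, 0.001, 1.465]
force: [1.1, 0.2, 1.0]
width: 55.3
```

Emit:
apply_moves(series=[[[0.8,-0.33,0.24,0,0,0],[0.8,-0.33,0.24,0,0,0],[0.8,-0.32,0.24,0,0,0],[0.8,-0.33,0.24,0,0,0],[0.81,-0.32,0.24,0,0,0]]], claw=0.75)

```text
clock: 37.1
eef_pos: [419.6, 308.5, 148.6]
tool_rot: [-3.142, 0.002, 1.465]
force: [0.4, -0.3, 0.1]
width: 74.7
```

Run:
```python
from h import *
for n in("scene","top"):
    im=viewer.get_image(n);cv2.imwrite(f"pics/{n}13.png",im)
    print(n,[(q.round().tolist(),ray(n,q,52).round()[:2].tolist(),k) for q,k in find(n,"jar_1")])
a=cv2.imread("pics/scene13.png")[150:320,170:400];b=cv2.imread("pics/top13.png")[130:300,190:370]
cv2.imwrite("pics/c13.png",cv2.resize(np.hstack([a,b]),None,fx=1.95,fy=1.95,interpolation=cv2.INTER_CUBIC))
plan([(np.array([420,309,95.]),R2,35),(np.array([420,309,36.]),R2,22)])
print(((proj("scene",[420,309,105])-[170,150])*1.95).round())
```

```text
scene [([269.0, 248.0], [485.0, 156.0], 0.95), ([224.0, 284.0], [418.0, 311.0], 0.89), ([255.0, 269.0], [428.0, 221.0], 0.8), ([299.0, 248.0], [445.0, 81.0], 0.72), ([318.0, 196.0], [629.0, -79.0], 0.48)]
top [([217.0, 204.0], [417.0, 309.0], 0.77), ([342.0, 215.0], [577.0, -169.0], 0.63), ([262.0, 205.0], [488.0, 143.0], 0.55), ([312.0, 199.0], [597.0, -29.0], 0.52), ([236.0, 212.0], [418.0, 221.0], 0.51), ([272.0, 225.0], [424.0, 63.0], 0.48)]
t 37.3 now [419.6 307.9 148.9] [-3.141e+00  2.000e-03  1.468e+00] w 75.0 F [-0.2 -0.6  0. ]
  wp at row 2 [420.2 309.2  94.9]
  wp at row 5 [420.2 309.2  35.9]
[[[0.01, 0, 0.54, 0, 0.01, 0.01], [0.02, 0.01, 0.54, 0, 0.01, 0.01], [0, 0, 0.39, 0, 0, 0], [0, 0, 0.39, 0, 0, 0], [0, 0, 0.4, 0, 0, 0]]]
[[101. 233.]]
```

View pics/c13.png

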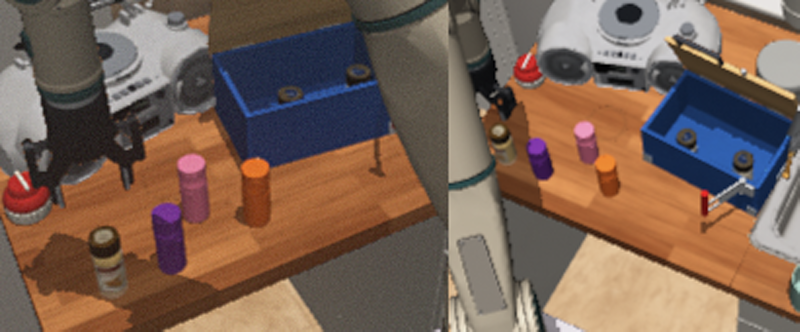

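Run:
```python
from h import *
inv=lambda X:(rot(Q[2]).T@(X-[Q[0],Q[1],0])).round()[:2]
for n,l in(("top",[(342.2,211),(312,199.5)]),("scene",[(170+358/1.95,150+75/1.95),(170+290/1.95,150+93/1.95)])):
    for p in l: print(n,p,inv(ray(n,p,111)))
for y in(-70,0):print([proj(n,W([-42,y,111])).round() for n in("top","scene")])
```

```text
top (342.2, 211) [-34. -78.]
top (312, 199.5) [-48.  49.]
scene (353.5897435897436, 188.46153846153845) [-53. -66.]
scene (318.71794871794873, 197.69230769230768) [-55.  52.]
[array([[339., 212.]]), array([[353., 186.]])]
[array([[324., 204.]]), array([[333., 191.]])]
```

Emit:
apply_moves(series=[[[0.01,0,0.54,0,0.01,0.01],[0.02,0,0.54,0,0.01,0.01],[0,0,0.39,0,0,0],[0,0,0.39,0,0,0],[0,0,0.4,0,0,0]]])

```text
clock: 37.92
eef_pos: [422.0, 307.5, 36.7]
tool_rot: [3.14, -0.001, 1.461]
force: [0.4, 0.0, 0.2]
width: 75.2
```

Emit:
apply_moves(series=[[[0,0,0,0,0,0],[0,0,0,0,0,0],[0,0,0,0,0,0],[0,0,0,0,0,0],[0,0,0,0,0,0]]], claw=-1)

```text
clock: 38.55
eef_pos: [421.6, 309.7, 38.1]
tool_rot: [3.139, -0.003, 1.463]
force: [0.1, -1.3, 2.0]
width: 39.6
```

Emit:
apply_moves(series=[[[0,0,-0.3,0,0,0],[0,0,-0.6,0,0,0],[0,0,-0.7,0,0,0],[0,0,-0.7,0,0,0],[0,0,-0.7,0,0,0]]])

```text
clock: 39.17
eef_pos: [420.8, 309.2, 189.7]
tool_rot: [3.139, -0.003, 1.463]
force: [0.9, 0.5, -1.3]
width: 39.4
```

Run:
```python
from h import *
y=-11
plan([(jp(-85,200,152),RT,48),(jp(-62,120,142),RT,48),(jp(-55,y,140),RT,48),(jp(-44,y,100),RT,30),(jp(-42,y,70),RT,25)])
plan([(jp(-42,y,15),RT,15)],(jp(-42,y,70),RT))
```

```text
t 39.17 now [420.8 309.2 189.7] [ 3.139e+00 -3.000e-03  1.463e+00] w 39.4 F [ 0.9  0.5 -1.3]
  wp at row 5 [537.3 108.1 188.2]
  wp at row 7 [551.9  26.1 178. ]
  wp at row 10 [ 545.2 -104.9  176.3]
  wp at row 12 [ 555.7 -106.   136.1]
  wp at row 14 [ 557.7 -106.2  106.2]
[[[-0.75, 0.55, 0.01, -0.19, -0.01, 0], [-0.75, 0.55, 0.02, -0.19, 0, -0.01], [-0.75, 0.55, 0.03, -0.18, -0.01, 0], [-0.75, 0.55, 0.04, -0.19, 0, -0.01], [-0.75, 0.54, 0.04, -0.18, -0.01, 0]]]
[[[-0.8, 0.22, 0.12, 0, 0, 0], [-0.8, 0.22, 0.13, 0, 0, 0], [-0.87, 0.05, 0.02, 0, 0, 0], [-0.87, 0.04, 0.02, 0, 0, 0], [-0.88, 0.05, 0.01, 0, 0, 0]]]
[[[0, 0.07, 0.41, 0, 0, 0], [0, 0.06, 0.41, 0, 0, 0], [0, -0.01, 0.3, 0, 0, 0], [0, -0.01, 0.3, 0, 0, 0], [0, 0, 0, 0, 0, 0]]]
t 39.17 now [ 558.  -106.2  106.1] [3.042 0.    1.466] w 39.4 F [ 0.9  0.5 -1.3]
  wp at row 4 [ 557.9 -106.2   51.3]
[[[0, -0.03, 0.27, 0, 0, 0], [0, -0.03, 0.27, 0, 0, 0], [0, -0.02, 0.28, 0, 0, 0], [0, -0.03, 0.27, 0, 0, 0], [0, 0, 0, 0, 0, 0]]]
```

Emit:
apply_moves(series=[[[-0.75,0.55,0.01,-0.19,-0.01,0],[-0.75,0.55,0.02,-0.19,0,-0.01],[-0.75,0.55,0.03,-0.18,-0.01,0],[-0.75,0.55,0.04,-0.19,0,-0.01],[-0.75,0.54,0.04,-0.18,-0.01,0]]])

```text
clock: 39.8
eef_pos: [537.9, 106.9, 187.1]
tool_rot: [3.041, 0.001, 1.465]
force: [0.3, 0.2, -1.6]
width: 39.7
```

Emit:
apply_moves(series=[[[-0.8,0.22,0.12,0,0,0],[-0.8,0.22,0.13,0,0,0],[-0.87,0.05,0.02,0,0,0],[-0.87,0.04,0.02,0,0,0],[-0.88,0.05,0.01,0,0,0]]])

```text
clock: 40.42
eef_pos: [545.0, -106.1, 175.2]
tool_rot: [3.042, 0.001, 1.465]
force: [0.1, -0.3, -1.2]
width: 40.0
```

Emit:
apply_moves(series=[[[0,0.07,0.41,0,0,0],[0,0.06,0.41,0,0,0],[0,-0.01,0.3,0,0,0],[0,-0.01,0.3,0,0,0],[0,0,0,0,0,0]]])

```text
clock: 41.05
eef_pos: [556.9, -105.8, 103.2]
tool_rot: [3.045, 0.001, 1.466]
force: [0.7, -0.4, -0.1]
width: 39.6
```

Run:
```python
from h import *
s=ctrl.read_state();print(s["eef_pos"],s["force"])
a=[]
for n,(x,y) in(("scene",(290,130)),("top",(280,130))):
    im=viewer.get_image(n);cv2.imwrite(f"pics/{n}14.png",im)
    a.append(cv2.resize(im[y:y+100,x:x+100],None,fx=4,fy=4,interpolation=cv2.INTER_CUBIC))
    print(n,[((q-[x,y])*4).round().tolist() for q,k in find(n,"jar_1")])
cv2.imwrite("pics/c14.png",np.hstack(a))
```

```text
[ 556.85601734 -105.84352283  103.19357677] [ 0.74215123 -0.39250447 -0.11151415]
scene [[-138.0, 564.0], [42.0, 474.0], [-90.0, 467.0], [105.0, 278.0], [204.0, 225.0]]
top [[250.0, 343.0], [-37.0, 365.0], [183.0, 298.0], [246.0, 285.0]]
```

View pics/c14.png

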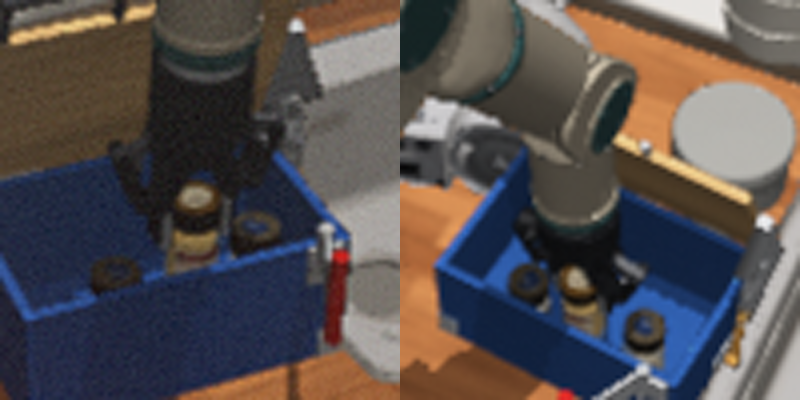

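Emit:
apply_moves(series=[[[0,-0.03,0.25,0,0,0],[0,-0.03,0.25,0,0,0],[0,-0.02,0.25,0,0,0],[0,-0.03,0.25,0,0,0],[0,0,0,0,0,0]]])

```text
clock: 41.88
eef_pos: [557.7, -106.2, 52.7]
tool_rot: [3.042, 0.001, 1.465]
force: [1.6, 0.4, -2.9]
width: 39.8
```

Emit:
apply_moves(series=[[[0,0,0,0,0,0],[0,0,0,0,0,0],[0,0,0,0,0,0],[0,0,0,0,0,0],[0,0,-0.2,0,0,0]]], claw=0.16)

```text
clock: 42.5
eef_pos: [555.7, -106.0, 63.7]
tool_rot: [3.044, 0.001, 1.465]
force: [1.2, 0.4, 1.0]
width: 50.0
```

Emit:
apply_moves(series=[[[0,0,-0.3,0,0,0],[0,0,-0.6,0,0,0],[0,0,-0.8,0,0,0],[0,0,-0.8,0,0,0],[0,0,-0.4,0,0,0]]])

```text
clock: 43.12
eef_pos: [542.9, -104.7, 211.7]
tool_rot: [3.038, 0.001, 1.465]
force: [-1.3, -0.5, -0.4]
width: 49.2
```

Run:
```python
from h import *
for n in("scene","top"):
    im=viewer.get_image(n);cv2.imwrite(f"pics/{n}15.png",im)
    print(n,[(q.round().tolist(),k,(rot(Q[2]).T@(ray(n,q,105)-[Q[0],Q[1],0])).round()[:2].tolist()) for q,k in find(n,"jar_1")])
```

```text
scene [([257.0, 272.0], 0.93, [-270.0, 307.0]), ([300.0, 248.0], 0.89, [-230.0, 176.0]), ([349.0, 189.0], 0.69, [-44.0, -56.0]), ([271.0, 247.0], 0.69, [-196.0, 248.0]), ([317.0, 198.0], 0.41, [-47.0, 55.0])]
top [([262.0, 204.0], 0.61, [-163.0, 208.0]), ([340.0, 219.0], 0.56, [-66.0, -89.0]), ([324.0, 204.0], 0.54, [-39.0, 0.0]), ([271.0, 221.0], 0.46, [-209.0, 134.0]), ([311.0, 201.0], 0.42, [-52.0, 50.0])]
```

All three jars are inside. Next I'll push the handle bar with shut fingers, past the top, to trip the pawl.

Run:
```python
from h import *
C=lambda x,y,z:W([x,y,z])
plan([(C(-80,20,286),RT,45),(C(-75,60,286),RT,45),(C(-20,60,286),RT,25)])
plan([(C(61,60,286),RT,16)],(C(-20,60,286),RT))
```

```text
t 43.33 now [ 542.  -104.4  208.7] [3.041e+00 1.000e-03 1.465e+00] w 49.3 F [ 0.3 -0.6  0.2]
  wp at row 2 [527.  -71.6 285.8]
  wp at row 3 [536.2 -32.4 285.8]
  wp at row 6 [590.7 -38.1 285.7]
[[[0.31, -0.1, -0.79, 0, 0.01, 0], [0.31, -0.11, -0.78, 0, 0, 0], [0.8, 0.1, 0.01, 0, 0, 0], [0, 0.36, 0.04, 0, 0, 0], [0, 0.37, 0.03, 0, 0, 0]]]
[[[0, 0.36, 0.04, 0, 0, 0], [0, 0, 0, 0, 0, 0], [0, 0, 0, 0, 0, 0], [0, 0, 0, 0, 0, 0], [0, 0, 0, 0, 0, 0]]]
t 43.33 now [590.9 -38.2 286. ] [3.042 0.    1.466] w 49.3 F [ 0.3 -0.6  0.2]
  wp at row 6 [671.3 -46.7 286.1]
[[[0, 0.27, 0.03, 0, 0, 0], [0, 0.27, 0.03, 0, 0, 0], [0, 0.27, 0.03, 0, 0, 0], [0, 0.27, 0.02, 0, 0, 0], [0, 0.27, 0.03, 0, 0, 0]]]
[[[0, 0.26, 0.02, 0, 0, 0], [0, 0, 0, 0, 0, 0], [0, 0, 0, 0, 0, 0], [0, 0, 0, 0, 0, 0], [0, 0, 0, 0, 0, 0]]]
```

Emit:
apply_moves(series=[[[0.31,-0.1,-0.79,0,0.01,0],[0.31,-0.11,-0.78,0,0,0],[0.8,0.1,0.01,0,0,0],[0,0.36,0.04,0,0,0],[0,0.37,0.03,0,0,0]]], claw=-1)

```text
clock: 43.95
eef_pos: [572.5, -35.5, 284.1]
tool_rot: [3.045, 0.0, 1.467]
force: [0.1, -0.7, -0.3]
width: 0.1
```

Emit:
apply_moves(series=[[[0,0.2,0.02,0,0,0],[0,0.1,0.01,0,0,0],[0,0.06,0.01,0,0,0],[0,0,0,0,0,0],[0,0,0,0,0,0]]])

```text
clock: 44.58
eef_pos: [590.5, -38.2, 285.2]
tool_rot: [3.042, -0.0, 1.465]
force: [0.2, 0.2, -0.7]
width: 0.3
```

Emit:
apply_moves(series=[[[0,0.2,0.02,0,0,0],[0,0.2,0.02,0,0,0],[0,0,0,0,0,0],[0,0,0,0,0,0],[0,0,0,0,0,0]]])

```text
clock: 45.2
eef_pos: [610.4, -40.3, 284.9]
tool_rot: [3.043, 0.0, 1.465]
force: [-0.5, 0.0, -0.0]
width: -0.1
```

Emit:
apply_moves(series=[[[0,0.27,0.03,0,0,0],[0,0.27,0.03,0,0,0],[0,0.2,0.02,0,0,0],[0,0.2,0.02,0,0,0],[0,0,0,0,0,0]]])

```text
clock: 45.82
eef_pos: [658.8, -45.4, 284.5]
tool_rot: [3.042, -0.0, 1.465]
force: [-0.5, 0.7, 0.2]
width: 0.0
```

Emit:
apply_moves(series=[[[0,0.14,0.01,0,0,0],[0,0.14,0.01,0,0,0],[0,0,0,0,0,0],[0,0,0,0,0,0],[0,0,0,0,0,0]]])

```text
clock: 46.45
eef_pos: [671.6, -46.8, 285.2]
tool_rot: [3.042, -0.0, 1.465]
force: [-0.1, -0.2, -0.3]
width: 0.3
```

Run:
```python
from h import *
a=[];s=ctrl.read_state();print(s["eef_pos"],s["force"])
for n,(x,y) in(("scene",(250,40)),("top",(260,80))):
    im=viewer.get_image(n);cv2.imwrite(f"pics/{n}16.png",im);a.append(cv2.resize(im[y:y+150,x:x+150],None,fx=2.6,fy=2.6,interpolation=cv2.INTER_CUBIC))
    for th in(1.19,1.36,1.48): print(n,th,((proj(n,[W([87.5-179*np.cos(th),y_,118+179*np.sin(th)]) for y_ in(135,-135)])-[x,y])*2.6).round().tolist(),((proj(n,bar(th,0))-[x,y])*2.6).round())
cv2.imwrite("pics/c16.png",np.hstack(a))
```

```text
[671.59419178 -46.7542016  285.18288562] [-0.05937348 -0.16962872 -0.27446784]
scene 1.19 [[83.0, 265.0], [302.0, 220.0]] [[149. 225.]]
scene 1.36 [[74.0, 246.0], [291.0, 202.0]] [[137. 202.]]
scene 1.48 [[68.0, 234.0], [284.0, 192.0]] [[129. 189.]]
top 1.19 [[106.0, 184.0], [274.0, 263.0]] [[148. 192.]]
top 1.36 [[117.0, 166.0], [285.0, 244.0]] [[161. 170.]]
top 1.48 [[125.0, 155.0], [292.0, 232.0]] [[171. 156.]]
```

View pics/c16.png

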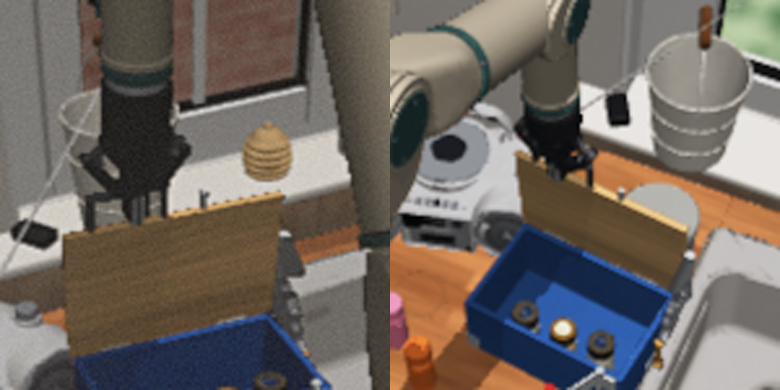

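Run:
```python
from h import *
C=lambda x,y,z:W([x,y,z])
plan([(C(66,60,286),RT,5),(C(-40,60,290),RT,45),(C(-130,120,330),RT,45),(C(-130,260,330),RT,48)])
```

```text
t 46.55 now [671.6 -46.8 285.2] [3.042 0.    1.465] w -0.2 F [-0.6 -0.5  0.9]
  wp at row 1 [676.5 -47.3 286.2]
  wp at row 4 [571.2 -36.3 290.1]
  wp at row 7 [487.9  32.8 330.3]
  wp at row 10 [502.5 172.  330.3]
[[[0, 0.1, -0.01, -0.01, 0, -0.01], [0, -0.7, -0.1, 0, 0, 0], [0, -0.7, -0.09, 0, 0, 0], [0, -0.7, -0.1, 0, 0, 0], [0.4, -0.57, -0.33, 0, 0, 0]]]
[[[0.4, -0.57, -0.32, 0, 0, 0], [0.4, -0.57, -0.33, 0, 0, 0], [0.93, 0, 0, 0, 0, 0], [0.94, 0, 0, 0, 0, 0], [0.93, 0, 0, 0, 0, 0]]]
```

Emit:
apply_moves(series=[[[0,0.1,-0.01,-0.01,0,-0.01],[0,0,0,0,0,0],[0,0,0,0,0,0],[0,-0.7,-0.1,0,0,0],[0,-0.7,-0.1,0,0,0]]])

```text
clock: 47.18
eef_pos: [605.7, -39.8, 288.9]
tool_rot: [3.041, 0.0, 1.466]
force: [0.0, 0.3, 0.2]
width: -0.1
```

Emit:
apply_moves(series=[[[0,-0.7,-0.09,0,0,0],[0.4,-0.57,-0.33,0,0,0],[0.4,-0.57,-0.32,0,0,0],[0.4,-0.57,-0.33,0,0,0],[0.93,0,0,0,0,0]]])

```text
clock: 47.8
eef_pos: [492.1, 78.0, 332.0]
tool_rot: [3.038, 0.0, 1.463]
force: [0.8, 0.4, -0.2]
width: 0.6
```

Emit:
apply_moves(series=[[[0.93,0,0,0,0,0],[0.93,0,0,0,0,0],[0,0,0,0,0,0],[0,0,0,0,0,0],[0,0,0,0,0,0]]])

```text
clock: 48.42
eef_pos: [502.8, 170.0, 330.3]
tool_rot: [3.041, 0.001, 1.464]
force: [0.2, 0.1, 0.3]
width: 0.0
```

```bash
cat >> h.py <<'E'
def lidang(n):
    """lid angle by matching projected wood board mask (front quad inner/outer) to the picture"""
    im=viewer.get_image(n);hsv=cv2.cvtColor(cv2.GaussianBlur(im,(3,3),0),cv2.COLOR_BGR2HSV)
    g=cv2.cvtColor(im,cv2.COLOR_BGR2GRAY)
    best=[]
    for th in np.arange(0,1.56,0.03):
        P=[[87.5-(f*np.cos(th)-u*np.sin(th)),y,118+f*np.sin(th)+u*np.cos(th)] for f,u,y in((20,6,120),(170,6,120),(170,6,-120),(20,6,-120))]
        P=proj(n,[W(p) for p in P]);c=P.mean(0)
        E=lambda k:cv2.fillConvexPoly(np.zeros(g.shape,np.uint8),(c+(P-c)*k).round().astype(int),1)>0
        wood=(hsv[...,0]>8)&(hsv[...,0]<28)&(hsv[...,1]>60)
        best.append((round(float(np.mean(wood[E(1)])),2),round(float(th),2)))
    return sorted(best,reverse=True)[:6]
def edges(n):
    im=viewer.get_image(n);cv2.imwrite(f"pics/{n}_l.png",im);return im
E
python3 - <<'E'
from h import *
import shutil
# track lid's left front corner by template-free measure: diff between frame 0.5s later is done by rows of moves; print handle det
for n in("scene","top"):
    print(n,lidang(n),[(q.round(),k) for q,k in find(n,"lid_handle")],[(q.round(),k) for q,k in find(n,"lid")])
E
```

```text
scene [(1.0, 0.96), (1.0, 0.93), (1.0, 0.9), (1.0, 0.87), (0.99, 0.99), (0.99, 0.84)] [(array([326., 156.]), 0.77)] [(array([327., 154.]), 0.89), (array([323., 184.]), 0.25)]
top [(1.0, 0.9), (1.0, 0.87), (1.0, 0.84), (1.0, 0.81), (0.99, 0.93), (0.97, 0.99)] [(array([335., 182.]), 0.55), (array([231., 169.]), 0.4)] [(array([336., 182.]), 0.65)]
```

The lid has sunk past the notch, so the pawl is tripped. Waiting for it to shut.

Emit:
apply_moves(series=[[[0,0,0,0,0,0],[0,0,0,0,0,0],[0,0,0,0,0,0],[0,0,0,0,0,0],[0,0,0,0,0,0]]])

```text
clock: 49.35
eef_pos: [502.6, 171.6, 330.2]
tool_rot: [3.041, 0.0, 1.466]
force: [-0.2, 0.8, -0.6]
width: 0.2
```

Emit:
apply_moves(series=[[[0,0,0,0,0,0],[0,0,0,0,0,0],[0,0,0,0,0,0],[0,0,0,0,0,0],[0,0,0,0,0,0]]])

```text
clock: 49.98
eef_pos: [502.7, 171.6, 330.2]
tool_rot: [3.041, 0.0, 1.466]
force: [0.4, -0.2, -0.5]
width: -0.0
```

Emit:
apply_moves(series=[[[0,0,0,0,0,0],[0,0,0,0,0,0],[0,0,0,0,0,0],[0,0,0,0,0,0],[0,0,0,0,0,0]]])

```text
clock: 50.6
eef_pos: [502.7, 171.6, 330.2]
tool_rot: [3.041, 0.0, 1.466]
force: [0.6, 0.5, -0.4]
width: -0.2
```

Emit:
apply_moves(series=[[[0,0,0,0,0,0],[0,0,0,0,0,0],[0,0,0,0,0,0],[0,0,0,0,0,0],[0,0,0,0,0,0]]])

```text
clock: 51.22
eef_pos: [502.6, 171.6, 330.2]
tool_rot: [3.041, 0.0, 1.466]
force: [-0.8, 0.2, 0.4]
width: -0.1
```

Run:
```python
from h import *
for n in("scene","top"):
    print(n,lidang(n),[(q.round(),k) for q,k in find(n,"lid_handle")],[(q.round(),k) for q,k in find(n,"hasp_grip")])
    im=viewer.get_image(n);cv2.imwrite(f"pics/{n}17.png",im)
    # compare with first shut pictures (arm elsewhere): front-left lid corner patch & red blob
    hsv=cv2.cvtColor(im,cv2.COLOR_BGR2HSV);m=((hsv[...,0]<6)|(hsv[...,0]>174))&(hsv[...,1]>170)&(hsv[...,2]>60);m[:, :300]=0
    k,l,st,ce=cv2.connectedComponentsWithStats(m.astype(np.uint8));print([(st[i].tolist(),ce[i].round(1).tolist()) for i in range(1,k) if st[i,4]>8])
    ref=cv2.imread(f"pics/{n}2.png");x0,y0={"scene":(285,205),"top":(285,185)}[n]
    t=ref[y0-10:y0+25,x0-5:x0+40];r=cv2.matchTemplate(im[y0-40:y0+60,x0-40:x0+80],t,cv2.TM_CCOEFF_NORMED);_,mx,_,lo=cv2.minMaxLoc(r);print("shift",lo[0]-35,lo[1]-30,round(mx,2))
```

```text
scene [(1.0, 0.33), (1.0, 0.3), (1.0, 0.27), (1.0, 0.24), (1.0, 0.21), (1.0, 0.18)] [(array([329., 180.]), 0.65)] [(array([373., 204.]), 0.55)]
[([372, 193, 5, 23, 70], [373.7, 203.5])]
shift -2 -9 0.94
top [(1.0, 0.6), (1.0, 0.57), (1.0, 0.54), (1.0, 0.51), (1.0, 0.48), (1.0, 0.45)] [(array([329., 193.]), 0.88), (array([327., 204.]), 0.73)] [(array([329., 231.]), 0.68)]
[([320, 228, 3, 13, 37], [321.0, 233.7])]
shift 38 13 0.47
```

Emit:
apply_moves(series=[[[0,0,0,0,0,0],[0,0,0,0,0,0],[0,0,0,0,0,0],[0,0,0,0,0,0],[0,0,0,0,0,0]]])

```text
clock: 52.25
eef_pos: [502.7, 171.6, 330.2]
tool_rot: [3.041, 0.0, 1.466]
force: [0.5, -0.4, 0.5]
width: 0.2
```

Emit:
apply_moves(series=[[[0,0,0,0,0,0],[0,0,0,0,0,0],[0,0,0,0,0,0],[0,0,0,0,0,0],[0,0,0,0,0,0]]])

```text
clock: 52.88
eef_pos: [502.6, 171.6, 330.2]
tool_rot: [3.041, 0.0, 1.466]
force: [0.7, -0.1, -1.1]
width: 0.2
```

Emit:
apply_moves(series=[[[0,0,0,0,0,0],[0,0,0,0,0,0],[0,0,0,0,0,0],[0,0,0,0,0,0],[0,0,0,0,0,0]]])

```text
clock: 53.5
eef_pos: [502.6, 171.6, 330.2]
tool_rot: [3.041, 0.0, 1.466]
force: [-0.9, 0.3, 0.3]
width: -0.2
```

```bash
cat >> h.py <<'E'
def check():
    ims={n:viewer.get_image(n) for n in("scene","top")};out={}
    for n,im in ims.items():
        hsv=cv2.cvtColor(im,cv2.COLOR_BGR2HSV);m=((hsv[...,0]<6)|(hsv[...,0]>174))&(hsv[...,1]>170)&(hsv[...,2]>60);m[:, :300]=0
        k,l,st,ce=cv2.connectedComponentsWithStats(m.astype(np.uint8));b=[(st[i].tolist(),ce[i]) for i in range(1,k) if st[i,4]>8];out[n]=b
        inv=lambda X:(rot(Q[2]).T@(X-[Q[0],Q[1],0])).round()[:2]
        print(n,"red",[(s,c.round(1).tolist(),inv(ray(n,c,164)).tolist()) for s,c in b])
    n="scene";im=ims[n]
    ref=cv2.imread("pics/scene2.png");x0,y0=285,205
    t=ref[y0-10:y0+25,x0-5:x0+40];r=cv2.matchTemplate(im[y0-40:y0+60,x0-40:x0+80],t,cv2.TM_CCOEFF_NORMED);_,mx,_,lo=cv2.minMaxLoc(r);print("lid corner shift",lo[0]-35,lo[1]-30,round(mx,2))
E
python3 - <<'E'
from h import *
check()
E
```

```text
scene red [([372, 193, 5, 23, 75], [373.8, 203.3], [-199.0, -57.0])]
top red [([319, 228, 4, 13, 38], [320.9, 233.6], [-185.0, -73.0])]
lid corner shift -2 -9 0.94
```

Run:
```python
from h import *
for n,y in(("scene",120),("scene",-5),("top",-5),("top",-40)):
    out=[]
    for f in ([f"pics/{n}0.png",f"pics/{n}2.png",None]):
        im=viewer.get_image(n) if f is None else cv2.imread(f)
        hsv=cv2.cvtColor(cv2.GaussianBlur(im,(3,3),0),cv2.COLOR_BGR2HSV)
        vals=[]
        for th in np.arange(-0.06,0.6,0.02):
            p=proj(n,W([87.5-179*np.cos(th)+6*np.sin(th),y,118+179*np.sin(th)+6*np.cos(th)]))[0].round().astype(int)
            vals.append("W" if 5<hsv[p[1],p[0],0]<32 else "b" if 95<hsv[p[1],p[0],0]<135 else ".")
        out.append("".join(vals))
    print(n,y,*out,sep="\n")
```

```text
scene
120
b.WWWWWWWWWWWWWWWWWWWWWWWWWWWWWWW
b.WWWWWWWWWWWWWWWWWWWWWWWWWWWWWWW
bbbbbbbbbbb.WWWWWWWWWWWWWWWWWWWWW
scene
-5
WWWWWWWWWWWWWWWWWWWWWWWWWWWWWWWWW
b.WWWWWWWWWWWWWWWWWWWWWWWWWWWWWWW
bbbbbWWWWWWWWWWWWWWWWWWWWWWWWWWWW
top
-5
........WWW.....WWWWWWWWWWWWWWWWW
bbbbbbWWWWWbbbbbbbbbbbbb....WWWWW
bbbbbbbbbbbbbWWWWWWWWWWWWWWWWWWWW
top
-40
bbbbWWWWWWWWWWWWWWWWWWWWWWWWWWWWW
bbbbbbbbbbbbbbbbbbbbbbbbbbbb...W.
bbbbbbbbbbbWWWWWWWWWWWWWWWWWWWWWW
```

Run:
```python
from h import *
for n,(x0,x1,y0,y1) in (("scene",(284,384,172,236)),("top",(280,366,165,245))):
    print(n,"jar",[(q.round().tolist(),k) for q,k in find(n,"jar_1")])
    im=viewer.get_image(n);hsv=cv2.cvtColor(cv2.GaussianBlur(im,(3,3),0),cv2.COLOR_BGR2HSV)
    print(n,x0,y0)
    for y in range(y0,y1,2):
        r=""
        for x in range(x0,x1,1):
            h,s,v=map(int,hsv[y,x])
            r+= "R" if (h<5 or h>174) and s>150 else "k" if v<45 else "B" if 98<h<132 and s>90 else ("W" if v>110 else "w") if 5<=h<30 and s>70 else "." if s<60 and v>120 else "g"
        print(r)
```

```text
scene jar [([300.0, 247.0], 0.79), ([257.0, 269.0], 0.66), ([269.0, 246.0], 0.58)]
scene 284 172
WWWWWWWWWWWWWWWWWWWWWWWWWWWWWWWWWWWWWWWWWWWWWWWWWWWWWWWWWWWWWWWWWWWWWWWWWWWWWWWWWWWWWWWWWWWg.ggggggg
WWWWWWWWWWWWWWWWWWWWWWWWWWWWWWWWWWWWWWWWWWWWWWWWWWWWWWWWWWWWWWWWWWWWWWWWWWWWWWWWWWWWWWWWWWWWWW.ggggg
WWWWWWWWWWWWWWWWWWWWWWWWWWWWWWWWWWWWWWWWWWWWWWWWWWWWWWWWWWWWWWWWWWWWWWWWWWWWWWWWWWWWWWWWWWWWWWWWggg.
WWWWWWWWWWWWWWWWWWWWWWWWWWWWWWWWWWWWWWWWWWWWWWWWWWWWWWWWWWWWWWWWWWWWWWWWWWWWWWWWWWWWWWWWWWWWWWWg....
WWWWWWWWWWWWWWWWWWWWWWWWWWWWWWWWWWWWWWWWWWWWWWWWWWWWWWWWWWWWWWWWWWWWWWWWWWWWWWWWWWWWWWWWWWg.........
WWWWWWWWWWWWWWWWWWWWWWWWWWWWWWWWWWWWWWWWWWWWWWWWWWWWWWWWWWWWWWWWWWWWWWWWWWWWWWWWwwwggggg............
WWWWWWWWWWWWWWWWWWWWWWWWWWWWWWWWWWWWWWWWWWWWWWWWWWWWWWWWWWWWWWWWWWWWWWWWWwwwgggggggggggggg..........
wWWWWWWWWWWWWWWWWWWWWWWWWWWWWWWWWWWWWWWWWWWWWWWWWWWWWWWWWWWWWWWWg....gggggwggggggggggg....gg........
ggWWWWWWWWWWWWWWWWWWWWWWWWWWWWWWWWWWWWWWWWWWWWWWWWWWWWWWWwwggggggggg.ggggwwgggggggggggg...BBB.......
gggwWWWWWWWWWWWWWWWWWWWWWWWWWWWWWWWWWWWWWWWWWWWWwwgggwwWwwggBBggkkwgggwwwwkkggBBBBBBBgg.....g.
[... 5101 characters left out ...]
...g
WWWWWWWWWWWWWWWWWWWWWWWWWWWWWWWWWWWWWWWWRRRRWggg....ggggggBggggggggBBBBBBBgg........g.
WWWWWWWWWWWWWWWWWWWWWWWWWWWWWWWWWWWWWWWWRRRWWW...ggggggBBBBBBBBBBBBBBBBBBgg........gg.
WWWWWWWWWWWWWWWWWWWWWWWWWWWWWWWWWWWWWWWWRRRWggWWW.gWWggBBBBBBBBBBBBBBBBBg.........gg.g
WWWWWWWWWWWWWWWWWWWWWWWWWWWWWWWWWWWWWWWWRRRWWW.gWWWWWWWWggBBBBBBBBBBBBBg.........gg.gg
WWWWWWWWWWWWWWWWWWWWWWWWWWWWWWWWWWWWWWWWRRRWWWWWWWWWWWWWWWWWgggggggBBgg.........gggggg
WWWWWWWWWWWWWWWWWWWWWWWWWWWWWWWWWWWWWWWWWRWWWWWWWWWWWWWWWWWWWWWWWggggg.........ggggggg
WWWWWWWWWWWWWWWWWWWWWWWWWWWWWWWWWWWWWWWWWWWWWWWWWWWWWWWWWWWWWWWWWWWWg..........g.gggg.
WWWWWWWWWWWWWWWWWWWWWWWWWWWWWWWWWWWWWWWWWWWWWWWWWWWWWWWWWWWWWWWWWWWW............gggg..
```

Emit:
apply_moves(series=[[[0,0,0,0,0,0],[0,0,0,0,0,0],[0,0,0,0,0,0],[0,0,0,0,0,0],[0,0,0,0,0,0]]])

```text
clock: 54.62
eef_pos: [502.6, 171.5, 330.2]
tool_rot: [3.041, 0.0, 1.466]
force: [0.5, -0.2, 0.1]
width: -0.0
```

```bash
cat >> h.py <<'E'
def lidfit(n="scene",f=None,ys=(125,118,112,0,-5)):
    im=viewer.get_image(n) if f is None else cv2.imread(f)
    hsv=cv2.cvtColor(cv2.GaussianBlur(im,(3,3),0),cv2.COLOR_BGR2HSV);r=[]
    for y in ys:
        for th in np.arange(-0.1,1.2,0.01):
            p=proj(n,W([87.5-179*np.cos(th)+12*np.sin(th),y,118+179*np.sin(th)+12*np.cos(th)]))[0].round().astype(int)
            if 5<hsv[p[1],p[0],0]<32 and hsv[p[1],p[0],1]>60: break
        r.append(round(float(th),2))
    return r
E
python3 - <<'E'
from h import *
print(ctrl.read_state()["clock"])
Y=(125,118,112,0,-5,-20,-40)
for f in("pics/scene2.png","pics/scene17.png",None):print("scene",lidfit("scene",f,Y))
for f in("pics/top0.png","pics/top17.png",None):print("top",lidfit("top",f,Y))
E
```

```text
54.625
scene [-0.07, -0.07, -0.05, -0.05, -0.06, -0.07, -0.06]
scene [0.14, 0.13, 0.14, 0.09, 0.02, 0.13, 0.01]
scene [0.14, 0.13, 0.14, 0.09, 0.02, 0.13, 0.01]
top [-0.03, -0.0, -0.02, 0.01, 0.06, 0.02, 0.03]
top [0.11, 0.16, 0.18, 0.17, 0.16, 0.15, 0.13]
top [0.11, 0.16, 0.18, 0.17, 0.16, 0.15, 0.13]
```

The lid stopped at about 0.19 rad. I'll press gently near its front edge with shut fingers while watching the force.

Run:
```python
from h import *
C=lambda x,y,z:W([x,y,z])
plan([(C(-75,20,260),R2,48),(C(-75,20,160),R2,40)])
```

```text
t 54.73 now [502.7 171.6 330.2] [3.041 0.    1.466] w -0.2 F [-1.3 -0.6 -0.6]
  wp at row 6 [532.1 -72.3 259.8]
  wp at row 9 [532.1 -72.3 159.8]
[[[-0.8, 0.16, 0.25, 0.16, 0, 0], [-0.8, 0.16, 0.25, 0.16, 0, 0], [-0.8, 0.17, 0.25, 0.16, 0, 0], [-0.8, 0.17, 0.24, 0.16, 0, 0], [-0.79, 0.17, 0.24, 0.16, 0, 0]]]
[[[-0.8, 0.18, 0.24, 0.16, 0, 0], [0, 0, 0.67, 0, 0, 0], [0, 0, 0.66, 0, 0, 0], [0, 0, 0.67, 0, 0, 0], [0, 0, 0, 0, 0, 0]]]
```

Emit:
apply_moves(series=[[[-0.8,0.16,0.25,0.16,0,0],[-0.8,0.16,0.25,0.16,0,0],[-0.8,0.17,0.25,0.16,0,0],[-0.8,0.17,0.24,0.16,0,0],[-0.79,0.17,0.24,0.16,0,0]]])

```text
clock: 55.35
eef_pos: [527.3, -32.9, 271.4]
tool_rot: [3.125, -0.0, 1.466]
force: [-1.0, 1.0, -0.2]
width: 0.1
```

Emit:
apply_moves(series=[[[-0.8,0.18,0.24,0.16,0,0],[0,0,0.67,0,0,0],[0,0,0.66,0,0,0],[0,0,0.67,0,0,0],[0,0,0,0,0,0]]])

```text
clock: 55.98
eef_pos: [530.2, -72.2, 157.8]
tool_rot: [-3.136, 0.0, 1.466]
force: [-0.9, 0.4, 0.4]
width: -0.3
```

Emit:
apply_moves(series=[[[0,0,0.1,0,0,0],[0,0,0.1,0,0,0],[0,0,0,0,0,0],[0,0,0,0,0,0],[0,0,0,0,0,0]]])

```text
clock: 56.6
eef_pos: [532.3, -72.4, 150.1]
tool_rot: [3.141, 0.0, 1.466]
force: [-0.1, -0.2, 0.2]
width: -0.2
```

Emit:
apply_moves(series=[[[0,0,0.06,0,0,0],[0,0,0.06,0,0,0],[0,0,0,0,0,0],[0,0,0,0,0,0],[0,0,0,0,0,0]]])

```text
clock: 57.22
eef_pos: [532.2, -72.3, 143.9]
tool_rot: [3.142, 0.0, 1.466]
force: [0.9, 0.1, 0.7]
width: 0.2
```

Emit:
apply_moves(series=[[[0,0,0.06,0,0,0],[0,0,0.06,0,0,0],[0,0,0,0,0,0],[0,0,0,0,0,0],[0,0,0,0,0,0]]])

```text
clock: 57.85
eef_pos: [532.2, -72.3, 138.1]
tool_rot: [3.141, 0.0, 1.466]
force: [0.5, -1.0, -0.8]
width: 0.2
```

Emit:
apply_moves(series=[[[0,0,0.04,0,0,0],[0,0,0.04,0,0,0],[0,0,0,0,0,0],[0,0,0,0,0,0],[0,0,0,0,0,0]]])

```text
clock: 58.48
eef_pos: [532.1, -72.3, 133.8]
tool_rot: [3.142, 0.0, 1.466]
force: [-0.8, 0.7, 0.6]
width: 0.1
```

Run:
```python
from h import *
print(lidfit("scene",None,(125,118,112)),lidfit("top",None,(-20,-40,-60)))
```

```text
[-0.07, -0.07, -0.05] [-0.02, -0.01, -0.04]
```

Emit:
apply_moves(series=[[[0,0,0.1,0,0,0],[0,0,0.1,0,0,0],[0,0,0.08,0,0,0],[0,0,0,0,0,0],[0,0,0,0,0,0]]])

```text
clock: 59.2
eef_pos: [532.1, -72.3, 119.8]
tool_rot: [-3.142, 0.0, 1.466]
force: [0.2, 0.8, -0.6]
width: 0.4
```

Emit:
apply_moves(series=[[[0,0,0.05,0,0,0],[0,0,0.05,0,0,0],[0,0,0,0,0,0],[0,0,0,0,0,0],[0,0,0,0,0,0]]])

```text
clock: 59.82
eef_pos: [532.2, -72.3, 114.9]
tool_rot: [3.141, 0.0, 1.466]
force: [-0.4, 0.3, -0.3]
width: -0.1
```

Run:
```python
from h import *
print(lidfit("scene",None,(125,118,112)),lidfit("top",None,(-20,-40,-60)));check()
```

```text
[-0.07, -0.07, -0.05] [-0.02, -0.01, -0.04]
scene red [([372, 193, 5, 23, 73], [373.7, 203.5], [-199.0, -57.0])]
top red [([320, 228, 3, 13, 37], [321.0, 233.7], [-186.0, -74.0])]
lid corner shift 0 0 0.9
```

Run:
```python
from h import *
P=lambda a,z:W([-98-90*np.sin(a),-105+90*np.cos(a),z])
R4=rpy(Q[2]+np.pi/4)
plan([(W([-75,20,220]),R2,45),(P(1.18,225),R4,45),(P(1.18,190),R4,40),(P(1.18,142),R4,25)])
plan([(P(a,142),R4,22) for a in(1,.8,.6,.4,.2,0.0)]+[(P(0,142)+W([5,3,0])-W([0,0,0]),R4,6)],(P(1.18,142),R4))
```

```text
t 60.02 now [532.1 -72.3 114.8] [3.142 0.    1.466] w -0.0 F [-0.7 -1.2 -0.1]
  wp at row 3 [532.1 -72.3 219.8]
  wp at row 11 [ 416.7 -151.2  224.8]
  wp at row 12 [ 416.7 -151.2  189.8]
  wp at row 14 [ 416.7 -151.2  141.8]
[[[0, 0, -0.7, 0, 0, 0], [0, 0, -0.7, 0, 0, 0], [0, 0, -0.7, 0, 0, 0], [-0.23, -0.27, -0.01, 0, 0, 0.94], [-0.25, -0.24, -0.01, 0, 0, 0.94]]]
[[[-0.27, -0.22, -0.01, 0, 0, 0.94], [-0.29, -0.19, -0.01, 0, 0, 0.94], [-0.31, -0.16, -0.02, 0, 0, 0.94], [-0.33, -0.12, -0.01, 0, 0, 0.93], [-0.34, -0.09, -0.02, 0, 0, 0.94]]]
[[[-0.34, -0.07, -0.01, 0, 0, 0.93], [0, 0, 0.7, 0, 0, 0], [0, 0, 0.48, 0, 0, 0], [0, 0, 0.48, 0, 0, 0], [0, 0, 0, 0, 0, 0]]]
t 60.02 now [ 416.9 -151.3  142. ] [3.142 0.    0.68 ] w -0.0 F [-0.7 -1.2 -0.1]
  wp at row 1 [ 425.8 -137.7  142. ]
  wp at row 2 [ 438.5 -124.8  142. ]
  wp at row 3 [ 453.1 -115.   142. ]
  wp at row 4 [ 469.8 -107.9  142. ]
  wp at row 5 [ 487.6 -104.4  142. ]
  wp at row 6 [ 505.3 -104.8  142. ]
  wp at row 8 [ 510.9 -102.2  142. ]
[[[0.31, -0.1, 0, 0, 0, 0], [0.36, -0.04, 0, 0, 0, 0], [0.35, 0.03, 0, 0, 0, 0], [0.35, 0.1, 0, 0, 0, 0], [0.32, 0.17, 0, 0, 0, 0]]]
[[[0.27, 0.23, 0, 0, 0, 0], [0.06, 0.01, 0, 0, 0, 0], [0.06, 0.02, 0, 0, 0, 0], [0, 0, 0, 0, 0, 0], [0, 0, 0, 0, 0, 0]]]
```

Emit:
apply_moves(series=[[[0,0,-0.7,0,0,0],[0,0,-0.7,0,0,0],[0,0,-0.7,0,0,0],[-0.23,-0.27,-0.01,0,0,0.94],[-0.25,-0.24,-0.01,0,0,0.94]]])

```text
clock: 60.65
eef_pos: [503.1, -92.4, 221.4]
tool_rot: [3.14, -0.0, 1.266]
force: [-0.2, -0.4, -0.5]
width: 0.2
```

Emit:
apply_moves(series=[[[-0.27,-0.22,-0.01,0,0,0.94],[-0.29,-0.19,-0.01,0,0,0.94],[-0.31,-0.16,-0.02,0,0,0.94],[-0.33,-0.12,-0.01,0,0,0.93],[-0.34,-0.09,-0.02,0,0,0.94]]], claw=0.05)

```text
clock: 61.28
eef_pos: [430.7, -142.0, 224.4]
tool_rot: [3.142, -0.0, 0.775]
force: [0.7, -0.5, -0.4]
width: 45.0
```

Emit:
apply_moves(series=[[[-0.34,-0.09,-0.01,0,0,0.93],[0,0,0.7,0,0,0],[0,0,0.48,0,0,0],[0,0,0.48,0,0,0],[0,0,0,0,0,0]]])

```text
clock: 61.9
eef_pos: [414.8, -150.1, 140.8]
tool_rot: [-3.139, 0.002, 0.681]
force: [0.0, -0.6, 0.5]
width: 44.9
```

Emit:
apply_moves(series=[[[0,0,0,0,0,0],[0,0,0,0,0,0],[0,0,0,0,0,0],[0,0,0,0,0,0],[0,0,0,0,0,0]]], claw=-0.5)

```text
clock: 62.52
eef_pos: [416.1, -150.5, 142.0]
tool_rot: [3.141, -0.0, 0.681]
force: [0.3, -0.3, -0.3]
width: 21.1
```

Run:
```python
from h import *
check();s=ctrl.read_state();print(s["eef_pos"],s["width"],s["force"])
```

```text
scene red [([372, 193, 5, 23, 73], [373.7, 203.1], [-198.0, -58.0])]
top red []
lid corner shift 0 0 1.0
[ 416.03876089 -150.4576548   141.86773175] 21.197911103116702 [ 0.06064181 -0.19788102 -0.49475351]
```

Emit:
apply_moves(series=[[[0.31,-0.1,0,0,0,0],[0.36,-0.04,0,0,0,0],[0.35,0.03,0,0,0,0],[0.35,0.1,0,0,0,0],[0.32,0.17,0,0,0,0]]])

```text
clock: 63.25
eef_pos: [488.3, -102.5, 141.8]
tool_rot: [3.141, -0.0, 0.682]
force: [-0.1, -0.3, 1.0]
width: 21.2
```

Emit:
apply_moves(series=[[[0.27,0.23,0,0,0,0],[0.06,0.02,0,0,0,0],[0.06,0.03,0,0,0,0],[0,0,0,0,0,0],[0,0,0,0,0,0]]])

```text
clock: 63.88
eef_pos: [510.3, -101.9, 141.8]
tool_rot: [-3.141, 0.0, 0.681]
force: [0.5, -0.0, 0.2]
width: 21.5
```

Run:
```python
from h import *
check();s=ctrl.read_state();print(s["eef_pos"],s["width"],s["force"])
for a in(0,.2,.5):print(a,[proj(n,W([-98-90*np.sin(a),-105+90*np.cos(a),164])).round(1).tolist() for n in("scene","top")])
```

```text
scene red [([343, 181, 3, 23, 59], [344.1, 192.5], [-122.0, -0.0])]
top red [([318, 212, 3, 5, 11], [319.4, 213.9], [-117.0, -26.0])]
lid corner shift 0 0 0.93
[ 510.42769766 -101.9576194   141.89055191] 21.145492925958894 [ 0.14373194  0.95089614 -0.14074568]
0 [[[345.2, 186.7]], [[319.5, 208.8]]]
0.2 [[[348.3, 190.0]], [[317.4, 212.5]]]
0.5 [[[354.9, 194.2]], [[316.0, 218.7]]]
```

Run:
```python
from h import *
for n in("scene","top"):
  for k in(0,1):
    im=cv2.imread(f"pics/{n}{k}.png");hsv=cv2.cvtColor(im,cv2.COLOR_BGR2HSV);m=((hsv[...,0]<6)|(hsv[...,0]>174))&(hsv[...,1]>170)&(hsv[...,2]>60);m[:, :300]=0
    _,l,st,ce=cv2.connectedComponentsWithStats(m.astype(np.uint8));print(n,k,[(st[i].tolist(),ce[i].round(1).tolist()) for i in range(1,len(st)) if st[i,4]>8])
```

```text
scene 0 []
scene 1 [([343, 182, 4, 22, 67], [344.4, 192.7])]
top 0 [([318, 205, 3, 13, 33], [319.1, 210.8])]
top 1 [([318, 205, 3, 13, 36], [319.0, 210.7])]
```

Emit:
apply_moves(series=[[[0.04,0.04,0,0,0,0],[0.04,0.04,0,0,0,0],[0,0,0,0,0,0],[0,0,0,0,0,0],[0,0,0,0,0,0]]])

```text
clock: 64.6
eef_pos: [511.7, -103.2, 141.0]
tool_rot: [-3.136, 0.007, 0.68]
force: [-8.6, -1.6, 3.5]
width: 21.5
```

Emit:
apply_moves(series=[[[-0.05,-0.05,0,0,0,0],[0,0,0,0,0,0],[0,0,0,0,0,0],[0,0,-0.3,0,0,0],[0,0,-0.5,0,0,0]]])

```text
clock: 65.22
eef_pos: [513.5, -101.8, 182.6]
tool_rot: [3.142, -0.001, 0.681]
force: [0.1, 0.1, -0.4]
width: 21.7
```

Emit:
apply_moves(series=[[[0,0,-0.8,0,0,0],[0,0,-0.8,0,0,0],[-0.5,0,-0.6,0,0,0],[-0.6,0,0,0,0,0],[0,0,0,0,0,0]]])

```text
clock: 65.85
eef_pos: [470.5, -138.0, 294.1]
tool_rot: [3.138, -0.003, 0.678]
force: [0.3, -0.1, 0.1]
width: 21.1
```

Run:
```python
from h import *
check();s=ctrl.read_state();print(s["clock"],s["eef_pos"],s["width"],s["force"])
print(lidfit("scene",None,(125,118,112)))
for n in("scene","top"):
    for l in("jar_1","mug_teal","tin_small","kitchen_timer"):print(n,l,[(q.round().tolist(),k) for q,k in find(n,l)])
```

```text
scene red [([343, 181, 4, 23, 57], [344.2, 192.2], [-121.0, -1.0])]
top red [([318, 204, 4, 13, 31], [319.4, 209.9], [-102.0, -17.0])]
lid corner shift 0 0 0.97
65.95 [ 471.70424032 -136.13261609  293.04198614] 21.169995434259484 [0.20081753 1.66720147 0.04715306]
[-0.07, -0.07, -0.05]
scene jar_1 [([256.0, 271.0], 0.72), ([271.0, 246.0], 0.72), ([299.0, 249.0], 0.57)]
scene mug_teal [([481.0, 198.0], 0.68)]
scene tin_small [([484.0, 200.0], 0.71)]
scene kitchen_timer [([183.0, 248.0], 0.59)]
top jar_1 [([272.0, 223.0], 0.76), ([263.0, 203.0], 0.63)]
top mug_teal [([377.0, 281.0], 0.62)]
top tin_small [([418.0, 293.0], 0.92)]
top kitchen_timer []
```

```bash
python3 -c "
from cell import ctrl
print(ctrl.finish_job(), ctrl.read_state()['clock'])"
```

```text
the job is handed in; nothing more can be done
the job is handed in; nothing more can be done
```

The job is handed in, at about 66 s of the 184 s allowed. There were three jars, two blue/white and one red/cream, and all three went into the chest with the lid propped in its highest notch. I then lifted the lid past the top to trip the pawl. It sank shut, and I swung the hasp back over its catch.

**Last checks**
- **Lid:** its front corner matches the shut pictures from the start, with no shift.
- **Hasp:** the red post is within 1 pixel of its starting place, and it was pressed against its stop with about 9 N.
- **Jars:** the networks find only the orange, purple and pink look-alikes left on the worktop. I last saw the three jars standing in the chest just before the lid came down.
- **Robot:** it is clear of everything, with a force reading near zero.
- **Bystanders:** the top camera finds the mug where it was at the start and the tin by the sink. The timer shows in the scene camera within about 6 pixels of its start, but the top camera missed it in the last look. The arm never worked near any of them.

**What disagreed on the way**
- **Fingertip height:** the tips sat about 20 mm higher than the reported TCP. The first grasp of the handle closed on nothing, and I corrected the height after that.
- **Moved jar:** one jar turned up about 50 mm from where I had put it inside the chest, so I stood the third jar between it and the first.
- **Lid pause:** while sinking, the lid looked still at about 0.19 rad for some seconds. It was shut at the next look, with no pressing force measured.

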